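# Put two spray-gun nozzle sets back in their foam trays

### The arm

A 6-joint arm with a two-finger parallel gripper is mounted at the origin on the work surface. World frame = base frame: x ahead of the robot, y to its left, z up, the work surface at z = 0. Lengths are in m, angles in rad, forces in N, time in s.
With the tool pointing down it reaches from about 0.35 to 0.775 m from the base axis. Payload 7.3 kg.
Tool frame: the origin (TCP) lies at the very end of the fingers, on their centre line; the grasp point (between the pads) lies 19 mm behind it; z points along the fingers, y is the line along which they close (so a half turn about z gives the same grasp; the last joint's range is limited). The gripper opens to 92 mm and grips with 3 to 60 N. Pads are 19 mm wide; open, the fingers measure 130 mm over their backs; the gripper's body (75 mm by 190 mm) begins 47 mm behind the grasp point.
Start: joints at [-1.46, 0.342, 1.524, -0, 1.275, -0.146], TCP at [0.133, -0.508, 0.227] pointing down, gripper open.
Joint ranges: [-2.53, 2.53], [-0.77, 2.02], [0.04, 2.7], [-1, 4.14], [0.28, 2.66], [-3.11, 3.11]. Speed limits (rad/s): [2.57, 2.57, 3.14, 3.14, 3.14, 3.14].

### API

Orientations are given as [roll, pitch, yaw] about the fixed x, y, z axes, in that order (R = Rz(yaw) Ry(pitch) Rx(roll)).
In Python, from cell import * gives the robot as it stands.
- The arm moves only by the tool step_arm, never from a script. Its argument "commands" is a list of rows, each a list of 7 numbers: the opening, from 0 (shut) to 1 (fully open), then the shift along the world's x, y, z in cm, then the turn, a rotation vector about the world's x, y, z in rad. A call has 1 to 5 rows; each row is the pose to reach, as a shift and turn from the pose commanded when the call began; what a row does not reach only later rows make up. A row lasts 1/12 s, in which the tool goes at most 41.7 mm and 7.16 degrees, less where a joint would pass 70% of its speed; a pose out of reach is approached as far as the arm can. A call with a gripper value outside its range is refused whole. The fingers move at their own pace and stop on an object; "grip_force" is the grip in N (left out, the last holds). Time passes only in rows, so rows that repeat a pose let the fingers close. It gives the time, the measured TCP pose, the force, the opening and the grip force at its end, in the units of the state.
- observe(): the state, without advancing time (a new reading comes with each control period).
- read_camera(name): name is "scene" or "top" or "wrist"; returns the picture (400x640x3 uint8, red, green, blue); there is no depth.
- camera_model(name): a dict with "vfov" (degrees; the focal length in pixels is half the picture's height over the tangent of half this angle, whatever the lens; pixels are square), "cx", "cy" (the principal point, pixels), "world_to_cam" (4x4, takes a point from world to camera coordinates). Camera axes: x right, y up, looking along -z (the intrinsics and any distortion apply to the point x, -y, -z); pixel columns grow to the right and rows downward; lengths in m; the calibration is good to about 2 mm. The wrist camera is an equidistant fisheye: a pixel r from the principal point sees the ray r / f radians off the axis. A picture is of the moment at which its call begins: read the wrist's pose just before it. camera_model takes no time and is no camera call; for the wrist camera it gives the pose at the moment of the call.
- hand_in(): hands the job in; it is judged then, once.
The state is a dict: "time": time; "qpos": joint angles; "qvel": joint speeds; "joint_efforts": joint torques, N m; "tool_pos": TCP position; "tool_rot": TCP orientation; "contact_force": force on the tool from outside, world axes, zero at the start; "torque": the same for the moment, N m; "opening": finger opening in m; "grip_force": force on a finger pad.
Only numpy, scipy, OpenCV 4.12 (cv2) and the standard library are available. Lean on these libraries where they do the work, as an engineer would, in place of code of your own. Each camera call takes 0.05 s, during which the arm holds its last target. There are 200 camera calls.

### The job

The needles and air caps of two spray guns lie mixed up on the bench after cleaning; put each set back in the foam tray of its own colour. In each tray first lay the needle down in the bottom of its groove, thick coloured end across the finger cut-out and tip under the cap pocket, then seat the air cap flat in its pocket over the needle, horns up. Set the parts down rather than dropping them, and leave the tin, the bottle and the tape where they stand.

Things in the scene. Friction and masses are not known exactly. Their poses are not given: they have to be found in the camera images.
- red_needle: spray-gun needle, 150 mm long, lying down: thick red rear sleeve 60 mm long, 14 mm across flats, eight-sided; then brass collar 9 mm across, steel shaft 6 mm across, pointed tip. Origin on its centre line (7 mm above what it lies on), within the sleeve, 40 mm from the rear end, 110 mm from the tip: near the balance point, grip here across the sleeve. +x points to the tip. About 40 g
- red_cap: air cap with red retaining ring: round, 44 mm across, straight sides 24 mm tall, brass face on top with two small horns up to 30 mm. Stands upright on its flat foot; origin at the centre of the foot, z up. About 70 g. To seat it, grip the upper half (over 12 mm above the foot) so that the fingertips stay above the foam
- red_tray: fixed red tray, 194 (x) x 140 (y) x 34 mm. Origin: underside centre. Black foam, top at 30. Needle groove along y = 0, floor at 8: 28 wide from x = -83 to -7, 18 wide to x = +83 (shaft, tip to +x). Finger cut-out across it, floor at 8, x -57 to -13, y +-62: needle origin goes to x = -35. Cap pocket 58 across at x = +40, y = 0: red ledge at 20 each side of groove. Small brass nozzle fixed in foam
- blue_needle: spray-gun needle, 150 mm long, lying down: thick blue rear sleeve 60 mm long, 14 mm across flats, eight-sided; then brass collar 9 mm across, steel shaft 6 mm across, pointed tip. Origin on its centre line (7 mm above what it lies on), within the sleeve, 40 mm from the rear end, 110 mm from the tip: near the balance point, grip here across the sleeve. +x points to the tip. About 40 g
- blue_cap: air cap with blue retaining ring: round, 44 mm across, straight sides 24 mm tall, brass face on top with two small horns up to 30 mm. Stands upright on its flat foot; origin at the centre of the foot, z up. About 70 g. To seat it, grip the upper half (over 12 mm above the foot) so that the fingertips stay above the foam
- blue_tray: fixed blue tray, 194 (x) x 140 (y) x 34 mm. Origin: underside centre. Black foam, top at 30. Needle groove along y = 0, floor at 8: 28 wide from x = -83 to -7, 18 wide to x = +83 (shaft, tip to +x). Finger cut-out across it, floor at 8, x -57 to -13, y +-62: needle origin goes to x = -35. Cap pocket 58 across at x = +40, y = 0: blue ledge at 20 each side of groove. Small brass nozzle fixed in foam
- tin: red oblong hardener tin with a black cap, 65 x 105 mm, 166 mm tall, loose bystander; origin at the centre of its underside
- tinter: green bottle with a white cap, 58 mm across, 170 mm tall, loose bystander; origin at the centre of its underside
- tape: yellow roll of masking tape lying flat, 92 mm across, hole 76 mm, 36 mm high, loose bystander; origin at the centre of its underside
There are look-alikes about, which are no part of the job. What is shaped like the red_cap but turquoise or white is not meant. What is shaped like the red_needle but green is not meant.

How it is judged:
At the end, for the whole second after the job is handed in: In each tray its needle lies on the groove floor, tip to +x (origin within 12 mm of x = -35, y = 0 mm; 0.2 rad), and its cap stands in the pocket over it (within 12 mm of x = +40, y = 0 mm; on the ledge within 3 mm; tilt under 0.15 rad). All at rest; tin, bottle, tape within 20 mm of their starts (x of red_needle in the frame of red_tray between -0.047 and -0.023 m and y of red_needle in the frame of red_tray between -0.012 and 0.012 m and z of red_needle in the frame of red_tray between 0.012 and 0.0185 m and angle between the x axis of red_needle and the x axis of red_tray, either way round below 0.2 rad and x of red_cap in the frame of red_tray between 0.028 and 0.052 m and y of red_cap in the frame of red_tray between -0.012 and 0.012 m and z of red_cap in the frame of red_tray between 0.017 and 0.0235 m and angle between each of red_cap, blue_cap's own z axis and vertical below 0.15 rad and linear speed of each of red_needle, red_cap, blue_needle, blue_cap below 0.02 m/s and angular speed of each of red_needle, red_cap, blue_needle, blue_cap below 0.3 rad/s and x of blue_needle in the frame of blue_tray between -0.047 and -0.023 m and y of blue_needle in the frame of blue_tray between -0.012 and 0.012 m and z of blue_needle in the frame of blue_tray between 0.012 and 0.0185 m and angle between the x axis of blue_needle and the x axis of blue_tray, either way round below 0.2 rad and x of blue_cap in the frame of blue_tray between 0.028 and 0.052 m and y of blue_cap in the frame of blue_tray between -0.012 and 0.012 m and z of blue_cap in the frame of blue_tray between 0.017 and 0.0235 m and distance of each of tin, tinter, tape from where it was at the start of the episode below 0.02 m); the robot touches nothing.
It fails at once if a needle or cap is dropped or thrown (out of the fingers it moves faster than 0.85 m/s, a fall of over 35 mm) ((linear speed of red_needle above 0.85 m/s and contact force between the fingers and red_needle below 0.01 N) or (linear speed of red_cap above 0.85 m/s and contact force between the fingers and red_cap below 0.01 N) or (linear speed of blue_needle above 0.85 m/s and contact force between the fingers and blue_needle below 0.01 N) or (linear speed of blue_cap above 0.85 m/s and contact force between the fingers and blue_cap below 0.01 N)).
It fails at once if the tin, the bottle or the tape is pushed more than 20 mm from its place (distance of any of tin, tinter, tape from where it was at the start of the episode above 0.02 m).
It also fails if it takes over 96 s, if anything falls off the work surface, if the arm or the gripper's body presses on something with over 40 N, if the wrist force passes 120 N, or if a joint passes its speed limit or range.

## Working session

There is one attempt and no reset: what is moved stays moved. The work goes in short steps, Python scripts to look and compute and a tool call to move; the robot and the scene stay as the last step left them, time stands still between calls to the robot, and variables do not carry over. Pictures are saved under pics/ and viewed, at most 14 in all, crops included, and the job is handed in when it is done.

Besides the shell and the picture viewer there is one more tool, called after ">>>" as name(argument=value, ...) on one line, values as JSON. step_arm: Moves the arm, as the interface text tells. Its arguments: {"type":"object","properties":{"commands":{"type":"array"},"grip_force":{"type":"number"}},"required":["commands"]}

```bash
mkdir -p pics
cat > h.py <<'E'
from cell import *
import numpy as np, cv2
from scipy.spatial.transform import Rotation as R
def save(n,f,crop=None,s=1):
    im=read_camera(n)
    cv2.imwrite('pics/raw_'+f,im[...,::-1])
    if crop: im=im[crop[1]:crop[3],crop[0]:crop[2]]
    cv2.imwrite('pics/'+f,cv2.resize(im,None,fx=s,fy=s,interpolation=cv2.INTER_CUBIC)[...,::-1])
def px2w(m,u,v,z,H=400):
    f=H/2/np.tan(np.radians(m['vfov'])/2)
    a=np.array([(u-m['cx'])/f,(v-m['cy'])/f])
    T=np.linalg.inv(m['world_to_cam'])
    if m.get('fish'):
        t=np.linalg.norm(a); d=np.r_[a*np.sin(t)/t,np.cos(t)]
    else: d=np.r_[a,1]
    d=T[:3,:3]@(d*[1,-1,-1]); o=T[:3,3]
    return (o+d*(z-o[2])/d[2])
E
python3 - <<'E'
from h import *
print(observe())
for n in('top','scene','wrist'):
    m=camera_model(n);print(n,m)
save('top','t1.png',None,1.25);save('scene','s1.png',None,1.25)
E
```

```text
{'time': 0.0, 'qpos': array([-1.46003567e+00,  3.42752932e-01,  1.52499399e+00, -1.12177656e-05,
        1.27536427e+00, -1.45986903e-01]), 'qvel': array([-0.00129523, -0.00090117, -0.00043721, -0.00021881,  0.00111064,
       -0.00025403]), 'joint_efforts': array([-1.39109776e-03, -4.31244743e+01, -2.44221014e+01,  7.17408629e-02,
        5.59722050e-02, -1.22295064e-04]), 'tool_pos': array([ 0.13329812, -0.50739638,  0.2260373 ]), 'tool_rot': array([-3.14008870e+00, -2.10287883e-04,  2.56750679e-01]), 'contact_force': array([-0.17745936,  1.00427998, -0.12098372]), 'torque': array([ 0.04868116, -0.00011515, -0.04154621]), 'grip_force': 0.0, 'opening': 0.09144020327404333}
top {'vfov': 49.56818796675232, 'cx': 329.73208550429484, 'cy': 198.43078857536796, 'world_to_cam': array([[ 1.45322643e-02, -9.99893509e-01, -1.33533979e-03,
         2.68694171e-03],
       [ 9.96316518e-01,  1.43673756e-02,  8.45397763e-02,
        -5.55116680e-01],
       [-8.45115883e-02, -2.55897546e-03,  9.96419211e-01,
        -1.56458428e+00],
       [ 0.00000000e+00,  0.00000000e+00,  0.00000000e+00,
         1.00000000e+00]])}
scene {'vfov': 53.50410475163149, 'cx': 323.5475953652773, 'cy': 198.91084029648266, 'world_to_cam': array([[ 0.51925135,  0.85459224,  0.00708093, -0.27875676],
       [-0.64659464,  0.38742695,  0.65712687,  0.3314767 ],
       [ 0.55883218, -0.34579251,  0.75374673, -1.50692654],
       [ 0.        ,  0.        ,  0.        ,  1.        ]])}
wrist {'vfov': 65.70646984690485, 'cx': 318.600305642641, 'cy': 196.30404677415092, 'world_to_cam': array([[ 0.25405577, -0.967189  , -0.001054  , -0.52478436],
       [ 0.92442907,  0.24314399, -0.29378885,  0.03780757],
       [ 0.28440562,  0.0736644 ,  0.95586976, -0.39062946],
       [ 0.        ,  0.        ,  0.        ,  1.        ]])}
```

View pics/t1.png

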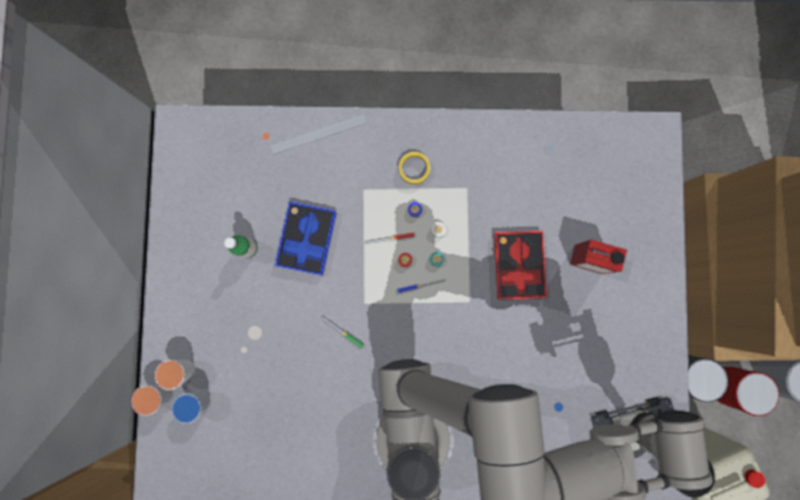

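View pics/s1.png

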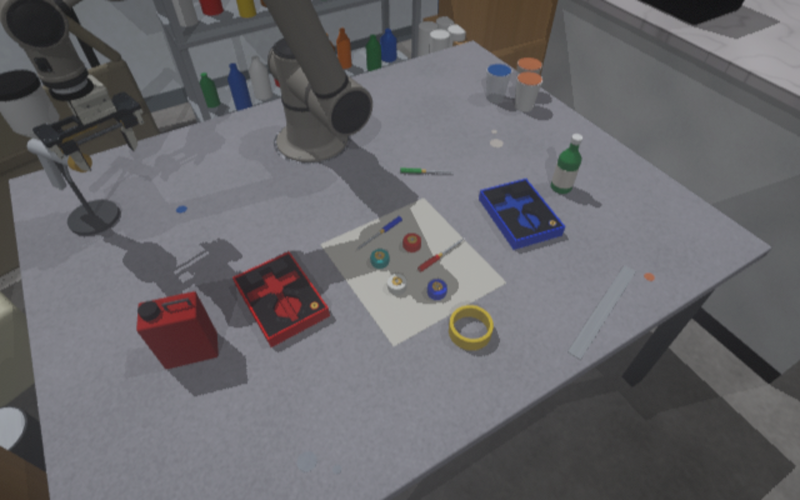

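The top view shows the blue tray at about (305,237), the red tray at (520,265), and the parts on the white mat between them. Zooming in on the saved top frame.

Run:
```python
import cv2
im=cv2.imread('pics/raw_t1.png')[110:250,215:445]
cv2.imwrite('pics/t1c.png',cv2.resize(im,None,fx=3.4,fy=3.4,interpolation=cv2.INTER_CUBIC))
```

```text
(no output)
```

View pics/t1c.png

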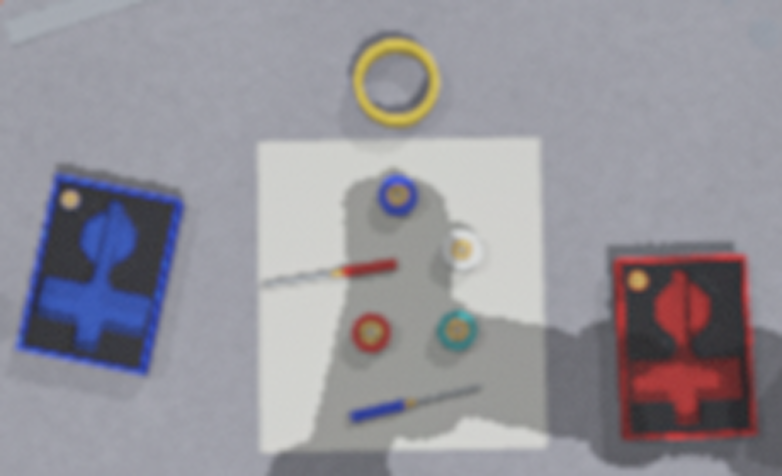

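Run:
```python
from h import *
m=camera_model('top')
def w(c,z): 
    c=np.array(c)/3.4+[215-.35,110-.35]; return px2w(m,*c,z)[:2]
for n,q in dict(blue=[(57,176),(183,200),(147,374),(18,349)],red=[(614,257),(745,257),(757,434),(622,439)]).items():
    P=np.array([w(c,.034) for c in q]); ax=(P[0]+P[1]-P[2]-P[3])/2; ay=(P[0]+P[3]-P[1]-P[2])/2
    print(n,P.mean(0).round(4),np.arctan2(ax[1],ax[0]).round(3),(np.arctan2(ay[1],ay[0])-np.pi/2).round(3),np.linalg.norm(ax).round(3),np.linalg.norm(ay).round(3))
for n,a,b in(('rn',(397,265),(343,272)),('rn tip',(397,265),(263,284)),('bn',(351,417),(404,406)),('bn tip',(351,417),(480,388))):
    A=w(a,.008);B=w(b,.006);d=B-A;L=np.linalg.norm(d);print(n,A,B,L.round(4),'org',A+d/L*.04,'yaw',np.arctan2(d[1],d[0]).round(3))
for n,c in dict(bc=(398,195),rc=(371,332),white=(464,248),teal=(457,330)).items(): print(n,w(c,.024))
for n,c in dict(tape=(397,82)).items(): print(n,w(c,.036))
print('tin,bottle',px2w(m,598/1.25,258/1.25,.1),px2w(m,240/1.25,245/1.25,.1))
```

```text
blue [0.5793 0.3223] -0.181 -0.176 0.191 0.14
red [ 0.511  -0.3031] 0.053 0.033 0.192 0.142
rn [0.59678155 0.00510666] [0.58846503 0.06396749] 0.0594 org [0.59118548 0.04471327] yaw 1.711
rn tip [0.59678155 0.00510666] [0.5740423  0.15105573] 0.1477 org [0.59062373 0.04462983] yaw 1.725
bn [0.43071211 0.05251362] [ 0.44344234 -0.00466363] 0.0586 org [0.43940506 0.01346964] yaw -1.352
bn tip [0.43071211 0.05251362] [ 0.4641166  -0.08682955] 0.1433 org [0.44003704 0.01361573] yaw -1.336
bc [0.67138919 0.00512228]
rc [0.52210928 0.03206908]
white [ 0.61454688 -0.06705331]
teal [ 0.52560246 -0.06044151]
tape [0.79310146 0.00796645]
tin,bottle [ 0.52815018 -0.50749784  0.1       ] [0.55011504 0.49159645 0.1       ]
```

>>> step_arm(commands=[[1,4,2.3,0,0,0,-0.1],[1,8,4.6,0,0,0,-0.21],[1,11.5,6.8,0,0,0,-0.21],[1,15,9,0,0,0,-0.21],[1,18,10.5,0,0,0,-0.21]])

```text
time: 0.52
tool_pos: [0.3132, -0.4017, 0.2265]
tool_rot: [-3.141, 0.0, 0.046]
contact_force: [0.8, -1.6, 0.3]
opening: 0.0919
grip_force: 0.0
```

>>> step_arm(commands=[[0.4,3.5,2,0,0,0,0],[0.4,7,4,0,0,0,0],[0.4,10.5,6,0,0,0,0],[0.4,14,8,0,0,0,0],[0.4,17.8,10,0,0,0,0]])

```text
time: 0.93
tool_pos: [0.4903, -0.3024, 0.2265]
tool_rot: [-3.141, 0.001, 0.047]
contact_force: [0.8, -0.6, 0.6]
opening: 0.0631
grip_force: 0.0
```

>>> step_arm(commands=[[0.4,0,0,0,0,0,0],[0.4,0,0,0,0,0,0]])

```text
time: 1.1
tool_pos: [0.4904, -0.3023, 0.2258]
tool_rot: [-3.141, 0.001, 0.051]
contact_force: [-0.2, -0.3, -0.3]
opening: 0.0498
grip_force: 0.0
```

Run:
```python
from h import *
import pickle
o=observe();print(o['time'],o['tool_pos'],o['tool_rot'])
m=camera_model('wrist');pickle.dump(m,open('m1','wb'))
save('wrist','w1.png',None,1.25)
```

```text
1.1 [ 0.49037123 -0.30230824  0.22581794] [-3.14074740e+00  1.17637934e-03  5.08413731e-02]
```

View pics/w1.png

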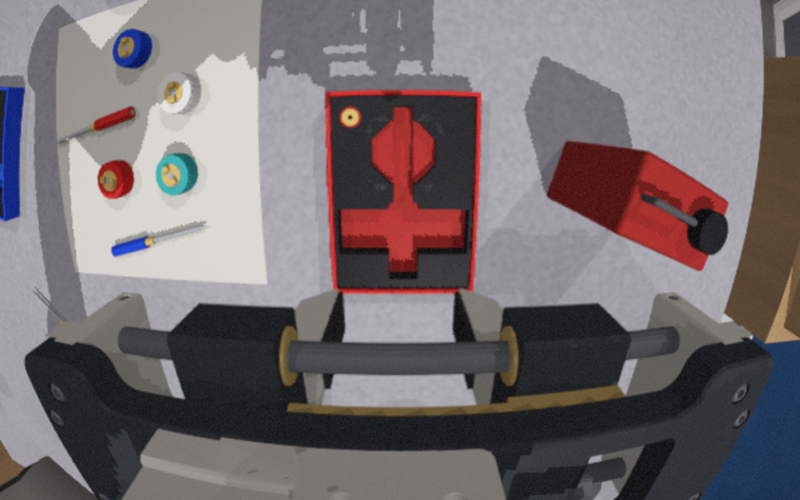

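The wrist view shows the red tray at (404,192) with its corners clear at (328,93), (480,93), (474,292), (335,290). All the parts are visible on the left.

Run:
```python
from h import *
import pickle
m=pickle.load(open('m1','rb'));m['fish']=1
w=lambda c,z:px2w(m,c[0]/1.25-.1,c[1]/1.25-.1,z)[:2]
P=np.array([w(c,.034) for c in [(328,93),(480,93),(474,292),(335,290)]])
ax=(P[0]+P[1]-P[2]-P[3])/2; ay=(P[0]+P[3]-P[1]-P[2])/2
print(P.mean(0),np.arctan2(ax[1],ax[0]),np.arctan2(ay[1],ay[0])-np.pi/2,np.linalg.norm(ax),np.linalg.norm(ay))
print('groove axis',w((402,108),.03),w((403,276),.008))
for n,a,b in(('rn',(135,111),(93,125)),('bn',(112,249),(148,240))):
    A=w(a,.008);B=w(b,.007);d=B-A;L=np.linalg.norm(d);print(n,A,L.round(4),'org',A+d/L*.04,'yaw',np.arctan2(d[1],d[0]).round(3))
for n,c in dict(bc=(132,46),rc=(111,180)).items(): print(n,w(c,.024))
```

```text
[ 0.50929927 -0.30771281] 0.056955093505099315 0.044165371944806964 0.19030965235248073 0.13732441913809892
groove axis [ 0.58905656 -0.3011586 ] [ 0.42036276 -0.31132328]
rn [ 0.59612951 -0.00151243] 0.073 org [0.59072618 0.03812094] yaw 1.706
bn [0.43044361 0.05455452] 0.0649 org [0.43928989 0.015545  ] yaw -1.348
bc [ 0.66900552 -0.00558186]
rc [0.51980646 0.02730514]
```

>>> step_arm(commands=[[0.4,1,3,0,0,0,0.12],[0.4,2,6,0,0,0,0.24],[0.4,3,9,0,0,0,0.36],[0.4,4,12,0,0,0,0.48],[0.4,5,15,0,0,0,0.6]])

```text
time: 1.57
tool_pos: [0.5381, -0.1542, 0.2268]
tool_rot: [-3.141, 0.001, 0.65]
contact_force: [1.1, -0.1, -0.4]
opening: 0.0371
grip_force: 0.0
```

>>> step_arm(commands=[[0.4,0.8,3,0,0,0,0.12],[0.4,1.6,6,0,0,0,0.24],[0.4,2.4,9,-1,0,0,0.36],[0.4,3.2,12,-2,0,0,0.48],[0.4,4,15,-3,0,0,0.6]])

```text
time: 1.98
tool_pos: [0.5786, -0.0044, 0.1966]
tool_rot: [3.141, 0.0, 1.25]
contact_force: [0.3, -0.3, 1.1]
opening: 0.0366
grip_force: 0.0
```

>>> step_arm(commands=[[0.4,0.4,2,-1,0,0,0.12],[0.4,0.8,3.5,-2,0,0,0.24],[0.4,1.1,4.6,-4,0,0,0.36],[0.4,1.1,4.6,-5.5,0,0,0.465],[0.4,1.1,4.6,-5.5,0,0,0.465]])

```text
time: 2.4
tool_pos: [0.5877, 0.041, 0.1385]
tool_rot: [-3.135, -0.001, 1.715]
contact_force: [-1.5, 0.2, -0.2]
opening: 0.037
grip_force: 0.0
```

Run:
```python
from h import *
import pickle
o=observe();print(o['time'],o['tool_pos'],o['tool_rot'])
m=camera_model('wrist');pickle.dump(m,open('m2','wb'))
save('wrist','w2.png',None,1.25)
```

```text
2.4 [0.58767485 0.04104401 0.13851122] [-3.13509694e+00 -8.89657568e-04  1.71457751e+00]
```

View pics/w2.png

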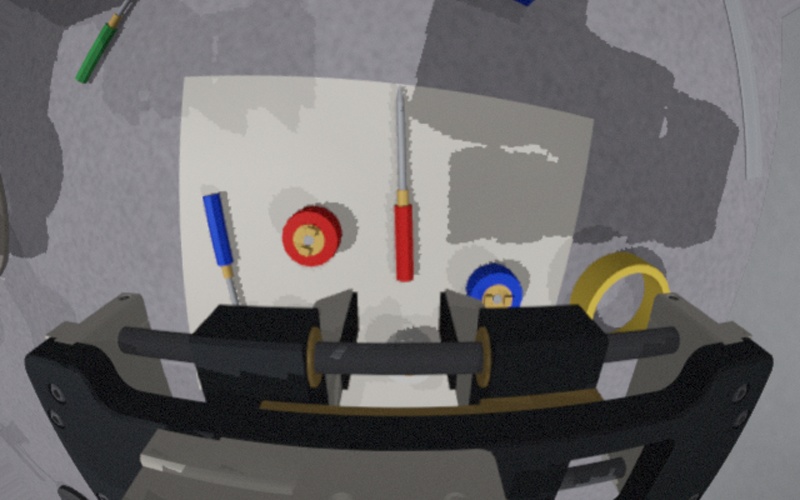

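The red needle is aligned with the tool: rear at (404,281), sleeve/collar joint at (403,205), tip at (401,88). The red cap is at about (310,237) and the blue needle rear at (212,195).

Run:
```python
from h import *
import pickle
m=pickle.load(open('m2','rb'));m['fish']=1
w=lambda c,z:px2w(m,c[0]/1.25-.1,c[1]/1.25-.1,z)[:2]
for n,a,b,c in(('rn',(404.5,281),(403,205),(401,88)),('bn',(212,196),(225,266),None)):
    A=w(a,.008)
    for q,z in((b,.008),(c,.007)):
        if q is None: continue
        B=w(q,z);d=B-A;L=np.linalg.norm(d);print(n,A,L.round(4),'org',A+d/L*.04,B-d/L*(.02 if q is b else .11),'yaw',np.arctan2(d[1],d[0]).round(3))
for n,c in dict(rc=(312,237),bc=(495,290)).items(): print(n,w(c,.022))
```

```text
rn [0.59633388 0.0025669 ] 0.062 org [0.5896933  0.04201183] [0.58936644 0.04395337] yaw 1.738
rn [0.59633388 0.0025669 ] 0.1501 org [0.58980608 0.04203065] [0.58979    0.04212785] yaw 1.735
bn [0.43004962 0.05114503] 0.0609 org [0.43866668 0.01208423] [0.43885848 0.01121483] yaw -1.354
rc [0.52158454 0.03282401]
bc [0.6672251  0.01045489]
```

>>> step_arm(commands=[[0.4,0.2,0.1,-4,0,0,0.02],[0.4,0.2,0.1,-8,0,0,0.02],[0.4,0.2,0.1,-11.5,0,0,0.02],[0.4,0.2,0.1,-13,0,0,0.02],[0.4,0.2,0.1,-13.5,0,0,0.02]], grip_force=15)

```text
time: 2.87
tool_pos: [0.5905, 0.0415, 0.0047]
tool_rot: [-3.137, -0.001, 1.726]
contact_force: [-0.1, 0.2, -0.3]
opening: 0.0364
grip_force: 0.0
```

>>> step_arm(commands=[[0.3,0,0,0,0,0,0],[0.1,0,0,0,0,0,0],[0,0,0,0,0,0,0],[0,0,0,0,0,0,0],[0,0,0,0,0,0,0]])

```text
time: 3.28
tool_pos: [0.5932, 0.0427, 0.0086]
tool_rot: [3.138, 0.001, 1.731]
contact_force: [-0.7, -0.9, 6.0]
opening: 0.013
grip_force: 15.1
```

>>> step_arm(commands=[[0,0,0,0,0,0,0],[0,0,0,0,0,0,0],[0,0,0,0,0,0,0]])

```text
time: 3.53
tool_pos: [0.5932, 0.0427, 0.0085]
tool_rot: [3.138, 0.001, 1.732]
contact_force: [-1.6, -1.7, 7.3]
opening: 0.0133
grip_force: 15.1
```

>>> step_arm(commands=[[0,0,0,0.7,0,0,0],[0,0,0,2,0,0,0],[0,0,0,5,0,0,0],[0,0,0,9,0,0,0],[0,0,0,9,0,0,0]])

```text
time: 3.95
tool_pos: [0.5962, 0.043, 0.1046]
tool_rot: [3.129, 0.003, 1.732]
contact_force: [1.7, -0.2, -0.3]
opening: 0.0134
grip_force: 15.0
```

Run:
```python
from h import *
import pickle
o=observe();print(o['time'],o['tool_pos'],o['tool_rot'],o['opening'],o['grip_force'],o['contact_force'],o['torque'])
m=camera_model('wrist');pickle.dump(m,open('m3','wb'))
save('wrist','w3.png',(120,0,520,300),2)
```

```text
3.95 [0.59621737 0.04304186 0.10463775] [3.12898980e+00 2.60547919e-03 1.73189621e+00] 0.013362649568704345 14.985871163662523 [ 1.65399375 -0.24849746 -0.26416567] [-0.01892774 -0.21986115 -0.0213589 ]
```

View pics/w3.png

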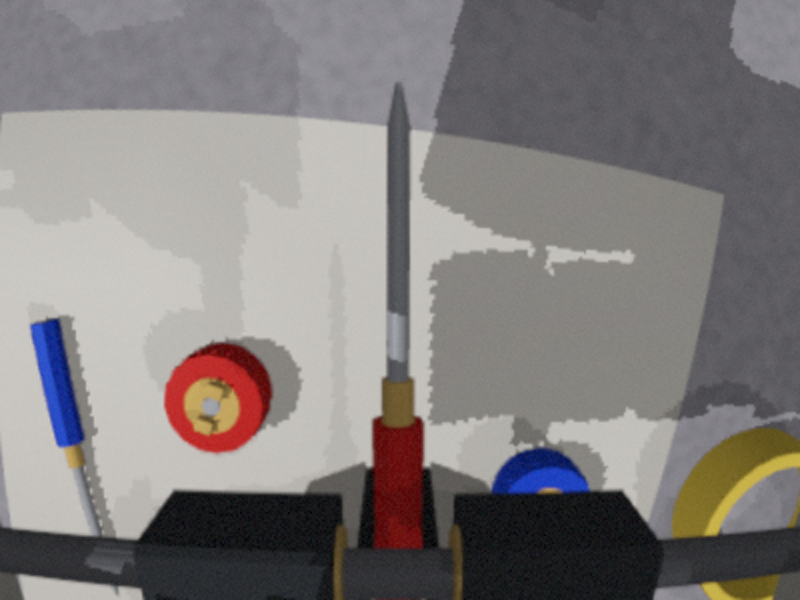

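>>> step_arm(commands=[[0,0,0,0,0,0,0],[0,0,0,0,0,0,0]])

```text
time: 4.17
tool_pos: [0.5912, 0.0431, 0.096]
tool_rot: [-3.14, -0.0, 1.732]
contact_force: [0.2, 1.3, -0.8]
opening: 0.0133
grip_force: 15.0
```

Run:
```python
from h import *
import pickle
from scipy.optimize import least_squares
o=observe();print(o['qpos'],o['qvel'])
m=pickle.load(open('m3','rb'))
p=np.array([.59622,.04304,.10464]);Rt=R.from_euler('xyz',[3.12899,.0026,1.7319]).as_matrix()
f=200/np.tan(np.radians(m['vfov'])/2);T=m['world_to_cam']
def proj(P):
    c=T[:3,:3]@P+T[:3,3];c=c*[1,-1,-1];t=np.arctan2(np.hypot(c[0],c[1]),c[2]);return f*t*c[:2]/np.hypot(*c[:2])+[m['cx'],m['cy']]
px=[(318.75,41.2),(318.25,208.8),(318.5,188.8)]
def pts(v): # needle origin offset in tool frame x,y,z ; pitch, yaw
    d=np.array([np.cos(v[3])*np.cos(v[4]),np.cos(v[3])*np.sin(v[4]),np.sin(v[3])])
    return [p+Rt@(v[:3]+s*d) for s in(.11,.02)]
r=least_squares(lambda v:np.r_[np.ravel([proj(q) for q in pts(v)])-np.ravel(px[:2]),(v[2]+.01)*200,v[1]*200,],[0,0,-.01,0,0])
print(r.x,r.fun)
```

```text
[-5.64330779e-02  5.91278974e-01  1.49990839e+00 -8.35829450e-06
  1.05209871e+00 -2.17524718e-01] [ 0.00088337  0.01905167  0.00652335  0.00033377  0.00027614 -0.0029252 ]
[ 0.00600852 -0.00118464 -0.01000221  0.1973517   0.0024955 ] [-5.63845078e-03 -2.12567058e-05  3.00833597e-02  1.23021542e-05
 -4.41646882e-04 -2.36927676e-01]
```

>>> step_arm(commands=[[0,-0.8,-3,1.5,0,0,-0.12],[0,-1.6,-6,3,0,0,-0.24],[0,-2.4,-9,4,0,0,-0.36],[0,-3.2,-12,4,0,0,-0.48],[0,-4,-15,4,0,0,-0.6]])

```text
time: 4.58
tool_pos: [0.5511, -0.1081, 0.136]
tool_rot: [-3.14, 0.0, 1.126]
contact_force: [0.9, 0.7, -1.0]
opening: 0.0129
grip_force: 15.0
```

>>> step_arm(commands=[[0,-0.9,-2.6,0,0,0,-0.12],[0,-1.8,-5.2,0,0,0,-0.24],[0,-2.7,-7.8,0,0,0,-0.36],[0,-3.6,-10.4,0,0,0,-0.48],[0,-4.5,-13,0,0,0,-0.6]])

```text
time: 5.0
tool_pos: [0.5057, -0.2377, 0.1351]
tool_rot: [-3.139, 0.001, 0.526]
contact_force: [0.3, -0.2, -0.1]
opening: 0.013
grip_force: 15.0
```

>>> step_arm(commands=[[0,-0.8,-2.5,0,0,0,-0.12],[0,-1.6,-5,0,0,0,-0.24],[0,-2.4,-7,0,0,0,-0.36],[0,-3.1,-7.1,0,0,0,-0.48],[0,-3.1,-7.1,0,0,0,-0.48]])

```text
time: 5.42
tool_pos: [0.4741, -0.3087, 0.1349]
tool_rot: [-3.139, 0.003, 0.045]
contact_force: [0.4, -0.7, -0.6]
opening: 0.0131
grip_force: 15.0
```

>>> step_arm(commands=[[0,0,0,0,0,0,0],[0,0,0,0,0,0,0],[0,0,0,0,0,0,0]])

```text
time: 5.67
tool_pos: [0.4764, -0.3071, 0.1363]
tool_rot: [-3.141, 0.0, 0.055]
contact_force: [-0.5, -0.4, 0.3]
opening: 0.013
grip_force: 15.0
```

Run:
```python
from h import *
import pickle
o=observe();print(o['time'],o['tool_pos'],o['tool_rot'])
m=camera_model('wrist');pickle.dump((m,o),open('m4','wb'))
save('wrist','w4.png',(120,0,520,300),2)
```

```text
5.6667 [ 0.47641755 -0.30712975  0.13633503] [-3.14098463e+00  4.94532182e-04  5.52932132e-02]
```

View pics/w4.png

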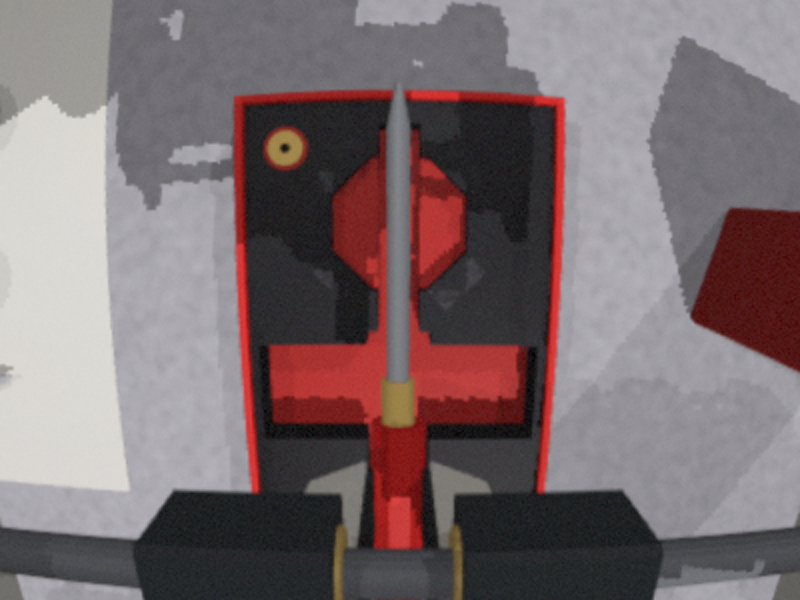

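Needle held straight over the groove: tip at (398,83), collar joint at (398,420). Tray top corners are at (236,98) and (564,98), and the pocket ledge spans x 333 to 466.

Run:
```python
from h import *
import pickle
from scipy.optimize import least_squares
m,o=pickle.load(open('m4','rb'));m['fish']=1
w=lambda c,z:px2w(m,120+c[0]/2-.25,c[1]/2-.25,z)[:2]
for n,c,z in(('TL',(236,98),.034),('TR',(564,98),.034),('ledgeL',(333,215),.02),('ledgeR',(466,215),.02),('pocket top',(399,153),.02),('pocket bot',(399,288),.02),('cutL',(269,385),.008),('cutR',(530,385),.008),('grooveTopEnd',(399,128),.03),('nozzle',(285,148),.03),
 ('rimL',(250,400),.034),('rimR',(549,400),.034)): print(n,w(c,z).round(4))
p=o['tool_pos'];Rt=R.from_euler('xyz',o['tool_rot']).as_matrix()
f=200/np.tan(np.radians(m['vfov'])/2);T=m['world_to_cam']
def proj(P):
    c=T[:3,:3]@P+T[:3,3];c=c*[1,-1,-1];t=np.arctan2(np.hypot(c[0],c[1]),c[2]);return f*t*c[:2]/np.hypot(*c[:2])+[m['cx'],m['cy']]
px=[(120+398/2,83/2),(120+398/2,420/2)]
for z in(-.004,-.007,-.01,-.013):
  def res(v):
    d=np.array([np.cos(v[2])*np.cos(v[3]),np.cos(v[2])*np.sin(v[3]),np.sin(v[2])])
    return np.ravel([proj(p+Rt@(np.r_[v[:2],z]+s*d)) for s in(.11,.02)])-np.ravel(px)
  r=least_squares(res,[0,0,0,0]);print(z,r.x.round(4),abs(r.fun).max())
```

```text
TL [ 0.6009 -0.2328]
TR [ 0.6087 -0.3705]
ledgeL [ 0.5508 -0.2753]
ledgeR [ 0.554  -0.3334]
pocket top [ 0.5795 -0.3026]
pocket bot [ 0.5196 -0.3059]
cutL [ 0.4678 -0.2453]
cutR [ 0.4748 -0.3726]
grooveTopEnd [ 0.5894 -0.302 ]
nozzle [ 0.5793 -0.2544]
rimL [ 0.4682 -0.2417]
rimR [ 0.4756 -0.376 ]
-0.004 [ 3.200e-03  8.000e-04  1.073e-01 -1.000e-04] 5.684341886080802e-14
-0.007 [0.0041 0.0008 0.1485 0.    ] 1.7053025658242404e-13
-0.01 [5.000e-03 8.000e-04 1.866e-01 1.000e-04] 1.7053025658242404e-13
-0.013 [6.000e-03 8.000e-04 2.222e-01 2.000e-04] 1.9895196601282805e-13
```

>>> step_arm(commands=[[0,-0.2,-0.1,-2,0,0,0],[0,-0.5,-0.1,-4.5,0,0,0],[0,-0.5,-0.1,-7,0,0,0],[0,-0.5,-0.1,-9,0,0,0],[0,-0.5,-0.1,-10,0,0,0]])

```text
time: 6.13
tool_pos: [0.4703, -0.3075, 0.0343]
tool_rot: [-3.139, 0.003, 0.054]
contact_force: [-0.5, 1.0, -0.0]
opening: 0.0132
grip_force: 15.0
```

>>> step_arm(commands=[[0,0,0,0,0,0,0],[0,0,0,-0.3,0,0,0],[0,0,0,-0.6,0,0,0],[0,0,0,-0.6,0,0,0]])

```text
time: 6.47
tool_pos: [0.4716, -0.3093, 0.0314]
tool_rot: [3.14, -0.001, 0.052]
contact_force: [-0.3, -0.1, -0.0]
opening: 0.0135
grip_force: 15.0
```

>>> step_arm(commands=[[0,0,0,-0.2,0,0,0],[0,0,0,-0.4,0,0,0],[0,0,0,-0.4,0,0,0]])

```text
time: 6.72
tool_pos: [0.4711, -0.309, 0.0268]
tool_rot: [3.141, -0.0, 0.052]
contact_force: [0.3, 0.1, 0.1]
opening: 0.0131
grip_force: 15.0
```

>>> step_arm(commands=[[0,0,0,-0.2,0,0,0],[0,0,0,-0.4,0,0,0],[0,0,0,-0.5,0,0,0],[0,0,0,-0.5,0,0,0]])

```text
time: 7.05
tool_pos: [0.4709, -0.3089, 0.0214]
tool_rot: [-3.141, 0.0, 0.052]
contact_force: [0.1, -0.5, -0.6]
opening: 0.0132
grip_force: 15.0
```

>>> step_arm(commands=[[0,0,0,-0.2,0,0,0],[0,0,0,-0.3,0,0,0],[0,0,0,-0.3,0,0,0]])

```text
time: 7.3
tool_pos: [0.4709, -0.3089, 0.0184]
tool_rot: [-3.141, 0.0, 0.052]
contact_force: [0.2, -0.1, -0.9]
opening: 0.0129
grip_force: 15.0
```

>>> step_arm(commands=[[0,0,0,-0.2,0,0,0],[0,0,0,-0.2,0,0,0],[0,0,0,-0.2,0,0,0]])

```text
time: 7.55
tool_pos: [0.4711, -0.309, 0.0167]
tool_rot: [3.141, -0.0, 0.052]
contact_force: [0.2, 0.8, 0.3]
opening: 0.0129
grip_force: 15.0
```

>>> step_arm(commands=[[0,0,0,-0.2,0,0,0],[0,0,0,-0.2,0,0,0],[0,0,0,-0.2,0,0,0]])

```text
time: 7.8
tool_pos: [0.4712, -0.3087, 0.016]
tool_rot: [3.142, -0.0, 0.052]
contact_force: [-2.6, 3.8, 11.8]
opening: 0.0135
grip_force: 15.1
```

>>> step_arm(commands=[[0,0,0,0.15,0,0,0],[0.2,0,0,0.15,0,0,0],[0.3,0,0,0.15,0,0,0],[0.4,0,0,0.2,0,0,0],[0.4,0,0,0.2,0,0,0]])

```text
time: 8.22
tool_pos: [0.471, -0.309, 0.0165]
tool_rot: [-3.141, 0.0, 0.052]
contact_force: [-0.7, 0.1, 1.0]
opening: 0.0336
grip_force: 0.0
```

>>> step_arm(commands=[[0.4,0,0,0.5,0,0,0],[0.4,0,0,2,0,0,0],[0.4,0,0,5,0,0,0],[0.4,0,0,9,0,0,0],[0.4,0,0,12.5,0,0,0]])

```text
time: 8.63
tool_pos: [0.4708, -0.3088, 0.1435]
tool_rot: [-3.141, 0.0, 0.052]
contact_force: [0.9, -1.6, 0.8]
opening: 0.0368
grip_force: 0.0
```

>>> step_arm(commands=[[0.4,0,0,0,0,0,0],[0.4,0,0,0,0,0,0],[0.4,0,0,0,0,0,0]])

```text
time: 8.88
tool_pos: [0.4707, -0.3087, 0.1415]
tool_rot: [-3.141, 0.0, 0.052]
contact_force: [0.3, -0.4, -0.2]
opening: 0.0367
grip_force: 0.0
```

Run:
```python
from h import *
import pickle
o=observe();print(o['time'],o['tool_pos'],o['tool_rot'])
m=camera_model('wrist');pickle.dump((m,o),open('m5','wb'))
save('wrist','w5.png',(120,0,520,300),2)
```

```text
8.8833 [ 0.47071942 -0.3087288   0.14146791] [-3.14132006e+00  4.29677307e-04  5.18308373e-02]
```

View pics/w5.png

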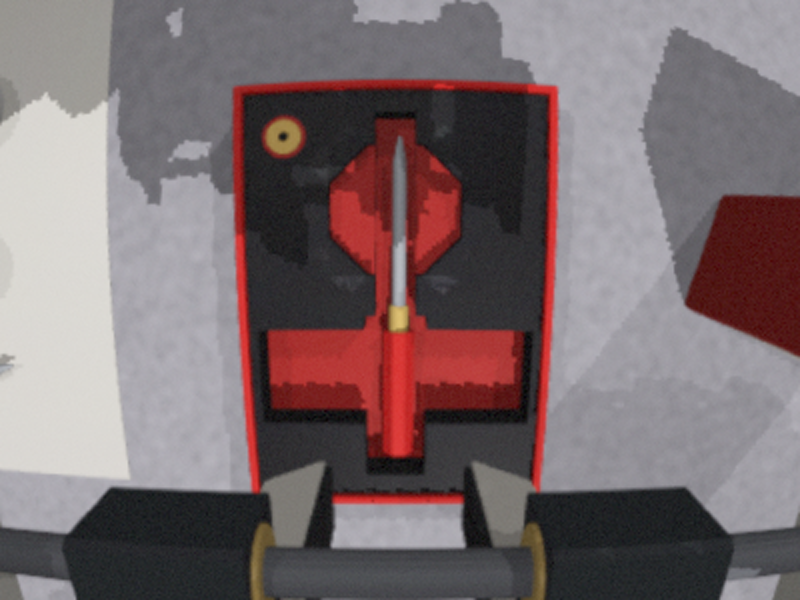

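The red needle lies in the groove: rear at (397,457), collar joint at (398,331), tip at (399,137). Checking its position in numbers.

Run:
```python
from h import *
import pickle
m,o=pickle.load(open('m5','rb'));m['fish']=1
w=lambda c,z:px2w(m,120+c[0]/2-.25,c[1]/2-.25,z)[:2]
P=np.array([w(c,.034) for c in((235,88),(557,88),(538,499),(260,494))]);c=P.mean(0)
ax=P[0]+P[1]-P[2]-P[3];ay=P[0]+P[3]-P[1]-P[2];print(c,np.linalg.norm(ax)/2,np.linalg.norm(ay)/2)
yaw=np.arctan2(ax[1],ax[0]);print('tray',c,yaw,np.arctan2(ay[1],ay[0])-np.pi/2)
t=lambda p:R.from_euler('z',-yaw).as_matrix()[:2,:2]@(p-c)
print('rear',t(w((397,457),.016)),'joint',t(w((398,331),.018)),'tip',t(w((399.5,137),.015)))
print('pocket',t(w((330,212),.02)),t(w((461,212),.02)),t(w((395,144),.02)),'cut',t(w((268,365),.008)),t(w((520,365),.008)),'groove end',t(w((395,115),.03)))
```

```text
[ 0.50987265 -0.30735955] 0.18935489721331863 0.1365292641952405
tray [ 0.50987265 -0.30735955] 0.05999807148324843 0.04118899849103452
rear [-0.08080853  0.00101339] joint [-1.69770155e-02  8.90024263e-06] tip [ 0.07235618 -0.00138815]
pocket [0.03839252 0.02990862] [ 0.03787655 -0.0285334 ] [0.06860222 0.00064372] cut [-0.0350914   0.06420284] [-0.03613524 -0.05987556] groove end [0.08038004 0.00050788]
```

>>> step_arm(commands=[[0.4,-0.3,2.5,0,0,0,0.12],[0.4,-0.6,5,0,0,0,0.24],[0.4,-0.9,7.5,0,0,0,0.36],[0.4,-1.2,10,0,0,0,0.48],[0.4,-1.5,12.5,0,0,0,0.6]])

```text
time: 9.35
tool_pos: [0.4549, -0.1824, 0.1401]
tool_rot: [-3.138, 0.001, 0.657]
contact_force: [0.4, 0.4, -0.4]
opening: 0.0368
grip_force: 0.0
```

>>> step_arm(commands=[[0.4,-0.3,2.5,0,0,0,0.12],[0.4,-0.6,5,0,0,0,0.24],[0.4,-0.9,7.5,0,0,0,0.36],[0.4,-1.2,10,0,0,0,0.48],[0.4,-1.5,12.5,0,0,0,0.6]])

```text
time: 9.77
tool_pos: [0.4398, -0.0576, 0.1403]
tool_rot: [-3.138, 0.0, 1.257]
contact_force: [0.2, -0.1, 1.2]
opening: 0.0368
grip_force: 0.0
```

>>> step_arm(commands=[[0.4,0,2.5,-1,0,0,0.12],[0.4,-0.1,5,-3,0,0,0.24],[0.4,-0.2,7.1,-5,0,0,0.36],[0.4,-0.2,7.1,-6,0,0,0.48],[0.4,-0.2,7.1,-6,0,0,0.538]])

```text
time: 10.18
tool_pos: [0.4362, 0.0136, 0.0784]
tool_rot: [-3.134, -0.003, 1.798]
contact_force: [0.4, -0.3, -0.6]
opening: 0.0368
grip_force: 0.0
```

>>> step_arm(commands=[[0.4,0,0,0,0,0,0],[0.4,0,0,0,0,0,0],[0.4,0,0,0,0,0,0]])

```text
time: 10.43
tool_pos: [0.4389, 0.0118, 0.0814]
tool_rot: [-3.141, -0.0, 1.787]
contact_force: [0.2, -0.7, 0.8]
opening: 0.0371
grip_force: 0.0
```

Run:
```python
from h import *
import pickle
o=observe();print(o['time'],o['tool_pos'],o['tool_rot'])
m=camera_model('wrist');pickle.dump((m,o),open('m6','wb'));m['fish']=1
im=read_camera('wrist');cv2.imwrite('pics/raw_w6.png',im[...,::-1])
h=cv2.cvtColor(im,cv2.COLOR_RGB2HSV)
k=cv2.inRange(h,(105,120,40),(130,255,255))
n,l,s,c=cv2.connectedComponentsWithStats(k)
for i in range(1,n):
    if s[i,4]>60:
        q=np.argwhere(l==i)[:,::-1].astype(np.float32);r=cv2.minAreaRect(q)
        print(s[i],c[i],r[1],px2w(m,*c[i],.01)[:2].round(4))
        if 150<s[i,4] and max(r[1])>2.5*min(r[1]):
            b=cv2.boxPoints(r);b=b[np.argsort(b[:,1])];a=px2w(m,*b[:2].mean(0),.01)[:2];e=px2w(m,*b[2:].mean(0),.01)[:2];d=a-e;print(a,e,np.linalg.norm(d),np.arctan2(d[1],d[0]))
```

```text
10.4333 [0.43893962 0.01182134 0.08141621] [-3.14101072e+00 -2.47223788e-04  1.78740639e+00]
[ 543    0   69   37 1290] [580.70465116  16.17364341] (36.0, 68.0) [0.6444 0.2527]
[ 309  153   20   78 1290] [318.69922481 191.0744186 ] (76.73677825927734, 17.274700164794922) [0.4352 0.0242]
[0.42785413 0.05275956] [ 0.44326066 -0.00729847] 0.0620026391334099 1.8219089394637442
```

>>> step_arm(commands=[[0.4,0,0.1,-3,0,0,0.02],[0.4,0,0.1,-5.5,0,0,0.02],[0.4,0,0.1,-6.8,0,0,0.02],[0.4,0,0.1,-7.1,0,0,0.02],[0.4,0,0.1,-7.1,0,0,0.02]])

```text
time: 10.9
tool_pos: [0.4387, 0.0128, 0.0103]
tool_rot: [-3.14, -0.001, 1.809]
contact_force: [1.1, -0.6, -0.3]
opening: 0.037
grip_force: 0.0
```

>>> step_arm(commands=[[0.25,0,0,0,0,0,0],[0.1,0,0,0,0,0,0],[0,0,0,0,0,0,0],[0,0,0,0,0,0,0],[0,0,0,0,0,0,0]])

```text
time: 11.32
tool_pos: [0.4393, 0.0129, 0.0113]
tool_rot: [3.141, 0.001, 1.81]
contact_force: [-0.7, -2.0, 2.1]
opening: 0.0097
grip_force: 11.6
```

>>> step_arm(commands=[[0,0,0,0,0,0,0],[0,0,0,0.5,0,0,0],[0,0,0,1,0,0,0],[0,0,0,1,0,0,0]])

```text
time: 11.65
tool_pos: [0.4396, 0.013, 0.0217]
tool_rot: [3.14, 0.0, 1.81]
contact_force: [-0.3, -0.0, 0.3]
opening: 0.0003
grip_force: 0.0
```

The grip slipped off the top facets because it was too high. Opening, rising and looking.

>>> step_arm(commands=[[0.4,0,0,3,0,0,0],[0.4,0,0,6,0,0,0],[0.4,0,0,6,0,0,0],[0.4,0,0,6,0,0,0]])

```text
time: 11.98
tool_pos: [0.4401, 0.0129, 0.082]
tool_rot: [3.138, 0.001, 1.81]
contact_force: [0.5, 0.7, -0.2]
opening: 0.0223
grip_force: 0.0
```

Run:
```python
from h import *
import pickle
o=observe();print(o['time'],o['tool_pos'],o['tool_rot'])
m=camera_model('wrist');pickle.dump((m,o),open('m7','wb'))
save('wrist','w7.png',(120,0,520,300),2)
```

```text
11.9833 [0.44009096 0.01291282 0.08200073] [3.13799991e+00 1.37423613e-03 1.80988901e+00]
```

View pics/w7.png

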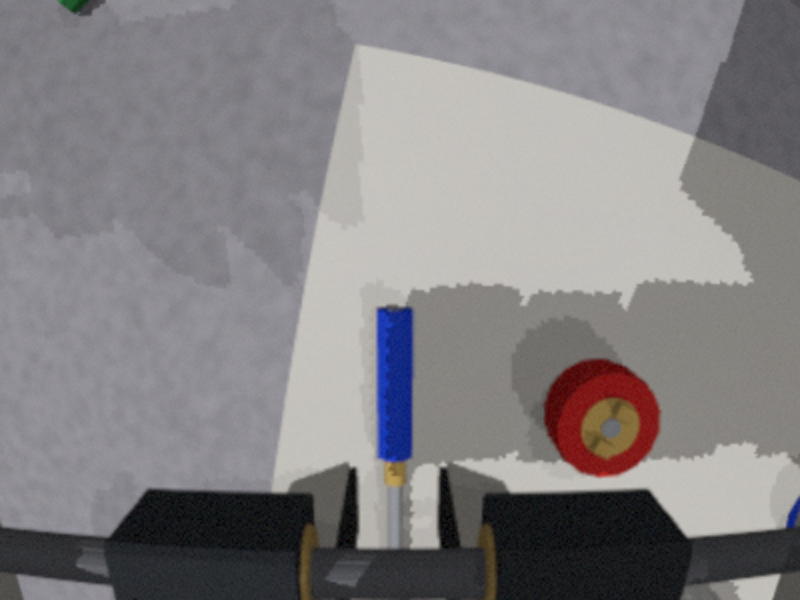

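The blue needle is still in place and aligned: rear at (395,307), joint at (394,460).

Run:
```python
from h import *
import pickle
m,o=pickle.load(open('m7','rb'));m['fish']=1
w=lambda c,z:px2w(m,120+c[0]/2-.25,c[1]/2-.25,z)[:2]
A=w((395,307),.011);B=w((394,460),.011);d=B-A;L=np.linalg.norm(d)
print(L,A+d/L*.04,B-d/L*.02,np.arctan2(d[1],d[0])+np.pi); print('rc',w((602,417),.023))
```

```text
0.06171914208243546 [0.43753116 0.01465618] [0.4379254  0.01298285] 1.802181364656015
rc [0.51520722 0.03399077]
```

>>> step_arm(commands=[[0.4,0,0,0,0,0,0],[0.4,0,0,0,0,0,0]])

```text
time: 12.2
tool_pos: [0.4383, 0.0131, 0.0797]
tool_rot: [-3.14, -0.001, 1.81]
contact_force: [0.2, -0.1, -0.3]
opening: 0.0355
grip_force: 0.0
```

>>> step_arm(commands=[[0.4,0,0.1,-3,0,0,0],[0.4,0,0.1,-5.5,0,0,0],[0.4,0,0.1,-7.2,0,0,0],[0.4,0,0.1,-7.7,0,0,0],[0.4,0,0.1,-7.75,0,0,0]])

```text
time: 12.62
tool_pos: [0.4377, 0.0142, 0.0016]
tool_rot: [-3.138, -0.002, 1.81]
contact_force: [-0.1, 0.2, 0.4]
opening: 0.0365
grip_force: 0.0
```

>>> step_arm(commands=[[0.25,0,0,0,0,0,0],[0.15,0,0,0,0,0,0],[0.1,0,0,0,0,0,0],[0,0,0,0,0,0,0],[0,0,0,0,0,0,0]])

```text
time: 13.03
tool_pos: [0.4397, 0.0139, 0.004]
tool_rot: [3.14, 0.001, 1.81]
contact_force: [-0.7, 0.6, 4.7]
opening: 0.0141
grip_force: 15.0
```

>>> step_arm(commands=[[0,0,0,0.5,0,0,0],[0,0,0,2,0,0,0],[0,0,0,5,0,0,0],[0,0,0,9,0,0,0],[0,0,0,13,0,0,0]])

```text
time: 13.45
tool_pos: [0.438, 0.0141, 0.1347]
tool_rot: [-3.14, -0.001, 1.81]
contact_force: [1.4, -0.3, -0.5]
opening: 0.0135
grip_force: 15.0
```

>>> step_arm(commands=[[0,1,3,0,0,0,0.12],[0,2,6,0,0,0,0.24],[0,3,9,0,0,0,0.36],[0,4,12,0,0,0,0.48],[0,5,15,0,0,0,0.6]])

```text
time: 13.87
tool_pos: [0.4892, 0.1654, 0.1339]
tool_rot: [3.141, 0.0, 2.416]
contact_force: [1.0, -1.2, -1.1]
opening: 0.014
grip_force: 15.0
```

>>> step_arm(commands=[[0,1.1,3.3,0,0,0,0.12],[0,2.2,6.6,0,0,0,0.24],[0,3.3,9.9,0,0,0,0.36],[0,4.4,13.2,0,0,0,0.48],[0,5.5,16.4,0,0,0,0.554]])

```text
time: 14.28
tool_pos: [0.544, 0.3298, 0.1336]
tool_rot: [3.142, -0.0, 2.97]
contact_force: [0.4, 0.1, -1.3]
opening: 0.0136
grip_force: 15.0
```

>>> step_arm(commands=[[0,0,0,0,0,0,0],[0,0,0,0,0,0,0],[0,0,0,0,0,0,0]])

```text
time: 14.53
tool_pos: [0.5435, 0.3276, 0.133]
tool_rot: [-3.141, -0.001, 2.964]
contact_force: [0.5, -0.2, -0.6]
opening: 0.0136
grip_force: 15.0
```

Run:
```python
from h import *
import pickle
o=observe();print(o['time'],o['tool_pos'],o['tool_rot'])
m=camera_model('wrist');pickle.dump((m,o),open('m8','wb'))
save('wrist','w8.png',(120,0,520,300),2)
```

```text
14.5333 [0.5434607  0.32758587 0.13301917] [-3.14063517e+00 -9.38794319e-04  2.96357376e+00]
```

View pics/w8.png

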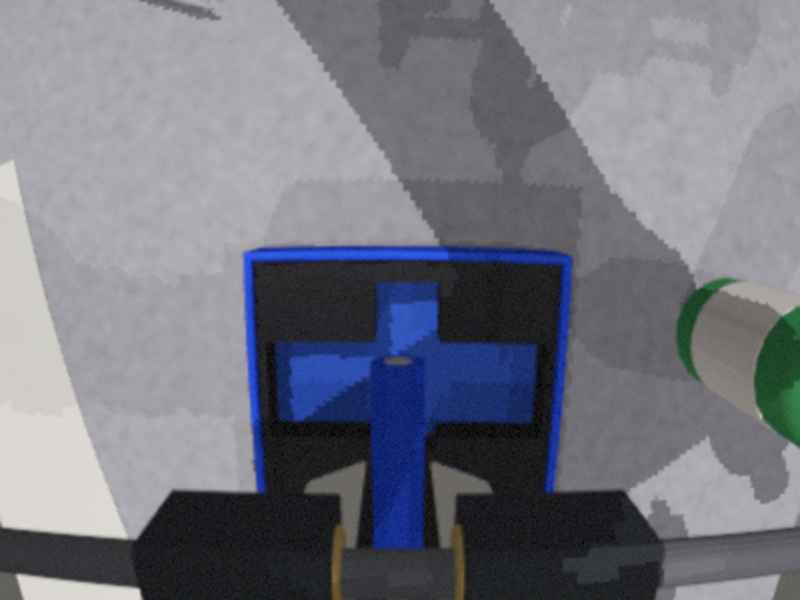

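Blue tray rear corners are at (246,254) and (571,257), and the groove end is centred at (407,283). The sleeve is held straight, with its rear at (398,361).

Run:
```python
from h import *
import pickle
m,o=pickle.load(open('m8','rb'));m['fish']=1
w=lambda c,z:px2w(m,120+c[0]/2-.25,c[1]/2-.25,z)[:2]
a,b=w((246,254),.034),w((571,257),.034);d=b-a;yaw=np.arctan2(d[1],d[0])-np.pi/2;u=np.array([np.cos(yaw),np.sin(yaw)])
print(np.linalg.norm(d),yaw,'centre',(a+b)/2+.097*u)
g=(w((376,283),.03)+w((438,283),.03))/2;print('groove c',g+.083*u, g+.048*u)
e,f=w((275,430),.03),w((545,430),.03);print('cut',np.linalg.norm(f-e),(e+f)/2)
l,r=w((255,400),.034),w((559,400),.034);print('rim',(l+r)/2,np.linalg.norm(l-r),np.arctan2(*(r-l)[::-1])-np.pi/2)
for s in(.14,.145): print('rear',w((398,361),s)+.04*u, w((398,361),s))
```

```text
0.13716326233169085 -0.18448979032131496 centre [0.57818544 0.32455385]
groove c [0.57736044 0.32395191] [0.54295439 0.33037249]
cut 0.12332295288549205 [0.56128953 0.32926654]
rim [0.54564035 0.33055895] 0.13507084222935686 -0.17751906707931164
rear [0.54098694 0.32705358] [0.50166574 0.33439138]
rear [0.5397618  0.32728023] [0.5004406  0.33461803]
```

>>> step_arm(commands=[[0,0.3,0.3,-2,0,0,0],[0,0.3,0.3,-5,0,0,0],[0,0.3,0.3,-8,0,0,0],[0,0.3,0.3,-10,0,0,0],[0,0.3,0.3,-10.8,0,0,0]])

```text
time: 15.0
tool_pos: [0.5452, 0.3287, 0.0223]
tool_rot: [-3.138, -0.005, 2.962]
contact_force: [-0.9, -1.2, -1.0]
opening: 0.0136
grip_force: 15.0
```

>>> step_arm(commands=[[0,0,0,-0.2,0,0,0],[0,0,0,-0.4,0,0,0],[0,0,0,-0.5,0,0,0],[0,0,0,-0.5,0,0,0]])

```text
time: 15.33
tool_pos: [0.5479, 0.3312, 0.0218]
tool_rot: [3.14, 0.002, 2.964]
contact_force: [0.2, 0.0, -0.2]
opening: 0.0133
grip_force: 15.0
```

>>> step_arm(commands=[[0,0,0,-0.2,0,0,0],[0,0,0,-0.4,0,0,0],[0,0,0,-0.4,0,0,0]])

```text
time: 15.58
tool_pos: [0.547, 0.331, 0.0163]
tool_rot: [3.141, 0.0, 2.964]
contact_force: [-0.0, 0.0, -0.1]
opening: 0.0136
grip_force: 15.0
```

>>> step_arm(commands=[[0,0,0,-0.15,0,0,0],[0,0,0,-0.15,0,0,0],[0,0,0,-0.15,0,0,0]])

```text
time: 15.83
tool_pos: [0.547, 0.331, 0.0146]
tool_rot: [-3.142, -0.0, 2.964]
contact_force: [-0.1, 0.4, -0.2]
opening: 0.0139
grip_force: 15.0
```

>>> step_arm(commands=[[0,0,0,-0.15,0,0,0],[0,0,0,-0.15,0,0,0],[0,0,0,-0.15,0,0,0]])

```text
time: 16.08
tool_pos: [0.547, 0.331, 0.0131]
tool_rot: [-3.142, -0.0, 2.964]
contact_force: [-0.2, 1.0, -0.2]
opening: 0.0138
grip_force: 15.0
```

>>> step_arm(commands=[[0,0,0,-0.15,0,0,0],[0,0,0,-0.15,0,0,0],[0,0,0,-0.15,0,0,0]])

```text
time: 16.33
tool_pos: [0.5472, 0.3311, 0.012]
tool_rot: [3.141, 0.0, 2.964]
contact_force: [-0.7, -0.3, 2.3]
opening: 0.0138
grip_force: 15.0
```

>>> step_arm(commands=[[0,0,0,0.1,0,0,0],[0.2,0,0,0.1,0,0,0],[0.3,0,0,0.15,0,0,0],[0.4,0,0,0.2,0,0,0],[0.4,0,0,0.2,0,0,0]])

```text
time: 16.75
tool_pos: [0.5471, 0.331, 0.0138]
tool_rot: [3.141, 0.0, 2.964]
contact_force: [0.2, -0.1, 0.7]
opening: 0.0336
grip_force: 0.0
```

>>> step_arm(commands=[[0.4,0,0,0.5,0,0,0],[0.4,0,0,2,0,0,0],[0.6,0,0,5,0,0,0],[1,0,0,9,0,0,0],[1,0,0,13,0,0,0]])

```text
time: 17.17
tool_pos: [0.5464, 0.3307, 0.1447]
tool_rot: [-3.14, -0.002, 2.964]
contact_force: [0.7, 0.3, -0.7]
opening: 0.0519
grip_force: 0.0
```

>>> step_arm(commands=[[1,0,0,0,0,0,0],[1,0,0,0,0,0,0],[1,0,0,0,0,0,0]])

```text
time: 17.42
tool_pos: [0.5467, 0.3309, 0.1437]
tool_rot: [-3.142, -0.0, 2.964]
contact_force: [-0.3, 0.0, -0.7]
opening: 0.0721
grip_force: 0.0
```

Run:
```python
from h import *
import pickle
o=observe();print(o['time'],o['tool_pos'],o['tool_rot'])
m=camera_model('wrist');pickle.dump((m,o),open('m9','wb'))
save('wrist','w9.png',(120,100,520,300),2)
```

```text
17.4167 [0.54674539 0.33085522 0.14368573] [-3.14156916e+00 -1.79279021e-04  2.96380388e+00]
```

View pics/w9.png

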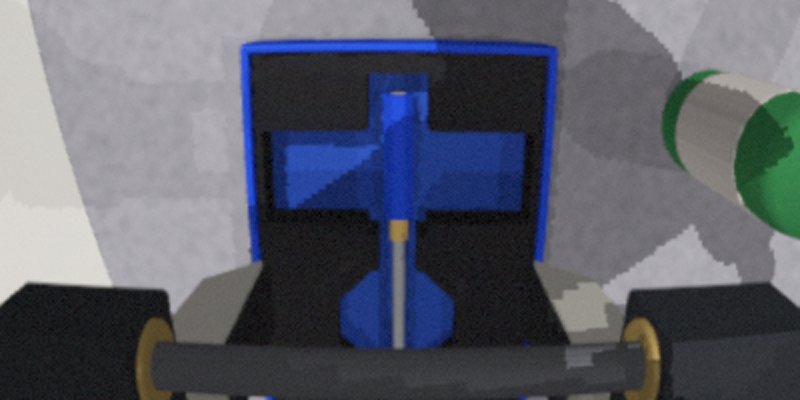

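The blue needle is in the groove: rear at (398,93), joint at (398,221). Pocket ledge spans x 340 to 453 near y 315.

Run:
```python
from h import *
import pickle
m,o=pickle.load(open('m9','rb'));m['fish']=1
w=lambda c,z:px2w(m,120+c[0]/2-.25,100+c[1]/2-.25,z)[:2]
a,b=w((242,48),.034),w((557,49),.034);d=b-a;yaw=np.arctan2(d[1],d[0])-np.pi/2;u=np.array([np.cos(yaw),np.sin(yaw)])
c=(a+b)/2+.097*u;print('centre',c,yaw,np.linalg.norm(d))
t=lambda p:R.from_euler('z',.18).as_matrix()[:2,:2]@(p-[.578,.3242])
print('rear',t(w((398,95),.02)),'joint',t(w((398,221),.021)),'groove',t(w((369,74),.03)),t(w((428,74),.03)),'pocket',t(w((340,315),.02)),t(w((453,315),.02)))
```

```text
centre [0.57869075 0.32477211] -0.1804027657456928 0.13798113223125394
rear [-7.27952841e-02  9.00994977e-05] joint [-0.01218733  0.00023688] groove [-0.08354154 -0.01264791] [-0.08360739  0.01322265] pocket [ 0.03976427 -0.02947982] [0.0395882  0.02865406]
```

>>> step_arm(commands=[[1,1.8,-3.4,0,0,0,0],[1,3.6,-6.8,0,0,0,0],[1,5.4,-10.2,0,0,0,0],[1,7.2,-13.6,0,0,0,0],[1,9,-17,0,0,0,0]])

```text
time: 17.88
tool_pos: [0.6367, 0.1593, 0.1417]
tool_rot: [-3.141, -0.004, 2.964]
contact_force: [1.8, 0.7, -0.1]
opening: 0.0918
grip_force: 0.0
```

>>> step_arm(commands=[[1,1.8,-3.4,0,0,0,0],[1,3.6,-6.8,0,0,0,0],[1,5.4,-10.2,0,0,0,0],[1,7.2,-13.6,0,0,0,0],[1,8.3,-15.7,0,0,0,0]])

```text
time: 18.3
tool_pos: [0.7204, -0.0001, 0.1411]
tool_rot: [-3.14, -0.003, 2.961]
contact_force: [-0.1, -0.2, -0.6]
opening: 0.0921
grip_force: 0.0
```

>>> step_arm(commands=[[1,0,0,0,0,0,0],[1,0,0,0,0,0,0],[1,0,0,0,0,0,0]])

```text
time: 18.55
tool_pos: [0.7191, 0.0046, 0.1419]
tool_rot: [3.141, -0.003, 2.964]
contact_force: [0.3, 0.5, 1.2]
opening: 0.0918
grip_force: 0.0
```

```bash
cat > caps.py <<'E'
from h import *
o=observe();print(o['time'],o['tool_pos'],o['tool_rot'])
m=camera_model('wrist');m['fish']=1
im=read_camera('wrist');cv2.imwrite('pics/raw_cap%.0f.png'%(o['time']*10),im[...,::-1])
h=cv2.cvtColor(im,cv2.COLOR_RGB2HSV)
for nm,k in(('brass',cv2.inRange(h,(12,90,60),(28,255,255))),('blue',cv2.inRange(h,(105,120,40),(130,255,255))),('red',cv2.inRange(h,(0,150,60),(7,255,255))|cv2.inRange(h,(174,150,60),(180,255,255)))):
    n,l,s,c=cv2.connectedComponentsWithStats(cv2.morphologyEx(k,cv2.MORPH_CLOSE,np.ones((5,5))))
    for i in range(1,n):
        if s[i,4]>80:
            q=np.argwhere(l==i)[:,::-1].astype(np.float32)
            P=np.array([px2w(m,*x,.024)[:2] for x in q]);cc,r=cv2.minEnclosingCircle(P.astype(np.float32))
            print(nm,s[i],c[i].round(1),'mean@24',P.mean(0).round(4),'circ',np.round(cc,4),round(r,4))
E
python3 caps.py
```

```text
18.55 [0.71912819 0.00462798 0.14191525] [ 3.14128486 -0.00335686  2.96380966]
brass [200   0  23  16 263] [210.4   7. ] mean@24 [ 0.5264 -0.0626] circ [ 0.523  -0.0623] 0.0121
brass [210  80  24  25 413] [221.5  92. ] mean@24 [ 0.6103 -0.0659] circ [ 0.6103 -0.066 ] 0.0116
brass [ 61 109  10  14 104] [ 65.8 115.3] mean@24 [ 0.5776 -0.2622] circ [ 0.5776 -0.2626] 0.0087
brass [297 128  25  25 425] [309.4 139.8] mean@24 [0.6695 0.0044] circ [0.6697 0.0045] 0.0115
brass [ 290  211   92   64 2386] [335.3 238.9] mean@24 [0.7693 0.0116] circ [0.7886 0.0093] 0.0501
brass [159 258  22  45 473] [167.6 279.1] mean@24 [ 0.7902 -0.1849] circ [ 0.7919 -0.1833] 0.0328
brass [458 258  21  45 469] [469.5 279.9] mean@24 [0.8524 0.1558] circ [0.8524 0.1542] 0.0331
brass [318 299  32   4  90] [335.1 300.7] mean@24 [ 8.423e-01 -2.000e-04] circ [ 0.8405 -0.0016] 0.0169
brass [ 306  300  236   33 1630] [434.5 319.7] mean@24 [0.9039 0.1194] circ [0.9023 0.118 ] 0.1598
brass [428 372  14  28 189] [436.2 385.9] mean@24 [1.0398 0.1215] circ [1.0403 0.1193] 0.0394
blue [ 517    0   97  118 4007] [554.2  49.4] mean@24 [0.6027 0.291 ] circ [0.5933 0.3184] 0.1159
blue [561  39   7  38 211] [564.3  56.5] mean@24 [0.6118 0.2992] circ [0.6127 0.3032] 0.0218
blue [574  39  15  49 484] [580.7  64.5] mean@24 [0.6202 0.3279] circ [0.6183 0.3217] 0.0291
blue [ 286  115   49   49 1206] [310.1 138.8] mean@24 [0.6688 0.0051] circ [0.6692 0.0049] 0.0219
blue [   0  326   56   74 2326] [ 20.7 371.3] mean@24 [ 1.0506 -0.8298] circ [ 1.1278 -0.9404] 0.405
red [   0    0   99  164 5171] [57.3 70.4] mean@24 [ 0.5169 -0.2726] circ [ 0.4982 -0.3032] 0.1386
red [295   0  30   6 115] [309.6   1.7] mean@24 [0.5446 0.027 ] circ [0.5429 0.0272] 0.0129
red [ 45  81   9  33 155] [49.3 96.2] mean@24 [ 0.5458 -0.2868] circ [ 0.5457 -0.2898] 0.0209
red [ 31  85  16  44 427] [ 37.9 108.3] mean@24 [ 0.5522 -0.3138] circ [ 0.5511 -0.307 ] 0.0287
```

>>> step_arm(commands=[[1,-2.5,0,-2,0,0,0],[1,-5,0,-4,0,0,0],[1,-5,0,-7,0,0,0],[1,-5,0,-9,0,0,0],[1,-5,0,-10,0,0,0]])

```text
time: 19.02
tool_pos: [0.6676, 0.0059, 0.041]
tool_rot: [-3.141, -0.005, 2.966]
contact_force: [-0.3, -0.1, -0.5]
opening: 0.0917
grip_force: 0.0
```

>>> step_arm(commands=[[1,0,0,-1,0,0,0],[1,0,0,-2,0,0,0],[1,0,0,-2.9,0,0,0],[1,0,0,-2.9,0,0,0],[1,0,0,-2.9,0,0,0]])

```text
time: 19.43
tool_pos: [0.6702, 0.0041, 0.0147]
tool_rot: [3.141, -0.0, 2.964]
contact_force: [0.2, -0.5, -0.1]
opening: 0.0916
grip_force: 0.0
```

>>> step_arm(commands=[[0.7,0,0,0,0,0,0],[0.6,0,0,0,0,0,0],[0.5,0,0,0,0,0,0],[0.4,0,0,0,0,0,0],[0.3,0,0,0,0,0,0]])

```text
time: 19.85
tool_pos: [0.6703, 0.0039, 0.0152]
tool_rot: [3.141, 0.001, 2.964]
contact_force: [-0.3, 0.5, -0.1]
opening: 0.0631
grip_force: 0.0
```

>>> step_arm(commands=[[0.3,0,0,0,0,0,0],[0.3,0,0,0,0,0,0],[0.3,0,0,0,0,0,0]])

```text
time: 20.1
tool_pos: [0.6701, 0.004, 0.0148]
tool_rot: [3.141, 0.0, 2.964]
contact_force: [-0.1, 0.9, 0.2]
opening: 0.0431
grip_force: 15.3
```

>>> step_arm(commands=[[0.3,0,0,0.5,0,0,0],[0.3,0,0,2,0,0,0],[0.3,0,0,5,0,0,0],[0.3,0,0,9,0,0,0],[0.3,0,0,9,0,0,0]])

```text
time: 20.52
tool_pos: [0.6742, 0.0036, 0.1135]
tool_rot: [3.141, 0.013, 2.964]
contact_force: [2.4, 0.2, 0.5]
opening: 0.0429
grip_force: 15.0
```

>>> step_arm(commands=[[0.3,-0.6,3.2,0,0,0,0],[0.3,-1.2,6.4,0,0,0,0],[0.3,-1.8,9.6,0,0,0,0],[0.3,-2.4,12.8,0,0,0,0],[0.3,-3,16,0,0,0,0]])

```text
time: 20.93
tool_pos: [0.6397, 0.1653, 0.1052]
tool_rot: [3.141, 0.001, 2.963]
contact_force: [0.8, -0.5, -1.4]
opening: 0.0434
grip_force: 15.0
```

>>> step_arm(commands=[[0.3,-0.6,3.5,0,0,0,0],[0.3,-1.2,7,0,0,0,0],[0.3,-1.8,10.5,0,0,0,0],[0.3,-2.3,13.5,0,0,0,0],[0.3,-2.3,15.3,0,0,0,0]])

```text
time: 21.35
tool_pos: [0.6156, 0.3208, 0.1051]
tool_rot: [3.14, -0.0, 2.967]
contact_force: [-0.1, -0.4, -0.4]
opening: 0.0433
grip_force: 15.0
```

>>> step_arm(commands=[[0.3,0,0,0,0,0,0],[0.3,0,0,-1,0,0,0],[0.3,0,0,-2,0,0,0],[0.3,0,0,-2,0,0,0],[0.3,0,0,-2,0,0,0]])

```text
time: 21.77
tool_pos: [0.6167, 0.3153, 0.0832]
tool_rot: [-3.14, -0.002, 2.962]
contact_force: [0.0, -0.2, -0.9]
opening: 0.0433
grip_force: 15.0
```

```bash
python3 caps.py | grep -v "^red"; python3 -c "
from h import *
save('wrist','w10.png',(120,0,520,300),2)"
```

```text
21.7667 [0.6167036  0.31528317 0.08319906] [-3.13996320e+00 -2.49117311e-03  2.96202930e+00]
brass [318 144  11  15 164] [323. 151.] mean@24 [0.5705 0.3258] circ [0.5706 0.3258] 0.0062
brass [ 21 156  16  23 248] [ 29.  167.1] mean@24 [0.5191 0.0292] circ [0.519  0.0272] 0.0155
brass [ 298  237   42   38 1135] [318.5 256. ] mean@24 [0.6515 0.3079] circ [0.6524 0.3082] 0.0177
brass [ 11 247  12  17 111] [ 16.6 254.7] mean@24 [ 0.6108 -0.0676] circ [ 0.6119 -0.0684] 0.013
brass [234 261  14  48 390] [239.3 284.9] mean@24 [0.6688 0.2362] circ [0.6693 0.237 ] 0.0251
brass [391 261  13  49 389] [397.9 285. ] mean@24 [0.6928 0.369 ] circ [0.6932 0.3674] 0.0253
brass [ 219  309  272   24 2228] [369.2 323.9] mean@24 [0.7338 0.3424] circ [0.7369 0.3329] 0.134
blue [ 221   22  205  225 4445] [324.5 102.7] mean@24 [0.5361 0.3334] circ [0.5622 0.327 ] 0.1105
blue [  240    47   166   228 17215] [321.5 144.6] mean@24 [0.567  0.3254] circ [0.584  0.3198] 0.0891
```

View pics/w10.png

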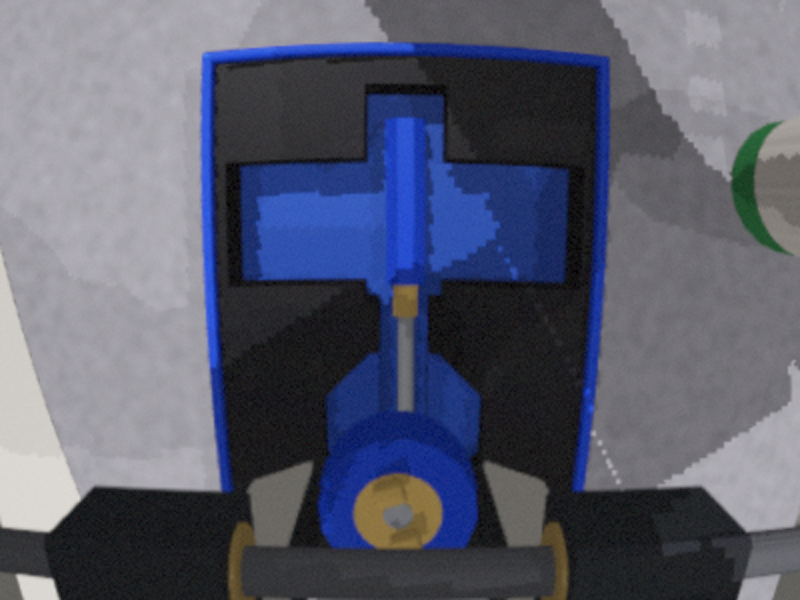

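The cap is held level, centred at (398,510), and about 2 mm short in y of the groove axis at (404,370). Correcting and lowering.

>>> step_arm(commands=[[0.3,0.1,0.2,-1.5,0,0,0],[0.3,0.1,0.2,-3,0,0,0],[0.3,0.1,0.2,-3.8,0,0,0],[0.3,0.1,0.2,-4.2,0,0,0],[0.3,0.1,0.2,-4.2,0,0,0]])

```text
time: 22.28
tool_pos: [0.6178, 0.3185, 0.0419]
tool_rot: [-3.141, -0.001, 2.963]
contact_force: [-0.4, 0.1, 0.4]
opening: 0.0432
grip_force: 15.0
```

>>> step_arm(commands=[[0.3,0,0,-0.2,0,0,0],[0.3,0,0,-0.4,0,0,0],[0.3,0,0,-0.4,0,0,0],[0.3,0,0,-0.4,0,0,0]])

```text
time: 22.62
tool_pos: [0.6183, 0.3191, 0.0392]
tool_rot: [3.141, 0.001, 2.964]
contact_force: [-0.6, 0.7, -0.9]
opening: 0.0431
grip_force: 15.0
```

>>> step_arm(commands=[[0.3,0,0,-0.15,0,0,0],[0.3,0,0,-0.15,0,0,0],[0.3,0,0,-0.15,0,0,0]])

```text
time: 22.87
tool_pos: [0.6181, 0.319, 0.0373]
tool_rot: [3.142, 0.0, 2.964]
contact_force: [-0.5, 0.1, -0.4]
opening: 0.0434
grip_force: 15.0
```

>>> step_arm(commands=[[0.3,-0.05,-0.15,0,0,0,0],[0.3,-0.05,-0.15,-0.15,0,0,0],[0.3,-0.05,-0.15,-0.15,0,0,0]])

```text
time: 23.12
tool_pos: [0.6174, 0.3173, 0.0355]
tool_rot: [-3.141, -0.0, 2.964]
contact_force: [-0.2, -0.7, -1.1]
opening: 0.0432
grip_force: 15.0
```

>>> step_arm(commands=[[0.3,0,0,-0.15,0,0,0],[0.3,0,0,-0.15,0,0,0],[0.3,0,0,-0.15,0,0,0]])

```text
time: 23.37
tool_pos: [0.6177, 0.3175, 0.0348]
tool_rot: [3.141, 0.0, 2.964]
contact_force: [-1.2, -0.5, 3.6]
opening: 0.0437
grip_force: 15.0
```

>>> step_arm(commands=[[0.3,0,0,-0.1,0,0,0],[0.3,0,0,-0.1,0,0,0],[0.3,0,0,-0.1,0,0,0]])

```text
time: 23.62
tool_pos: [0.6177, 0.3175, 0.0347]
tool_rot: [3.141, 0.001, 2.964]
contact_force: [-3.5, -2.4, 9.4]
opening: 0.043
grip_force: 15.0
```

Seated at 0.0347 as expected. Releasing and rising.

>>> step_arm(commands=[[0.3,0,0,0.15,0,0,0],[0.55,0,0,0.15,0,0,0],[0.65,0,0,0.15,0,0,0],[0.7,0,0,0.15,0,0,0],[0.7,0,0,0.15,0,0,0]])

```text
time: 24.03
tool_pos: [0.6175, 0.3175, 0.0343]
tool_rot: [-3.141, -0.0, 2.964]
contact_force: [0.2, -0.0, -0.6]
opening: 0.063
grip_force: 0.0
```

>>> step_arm(commands=[[0.7,0,0,0.3,0,0,0],[0.7,0,0,1.5,0,0,0],[0.7,0,0,4,0,0,0],[0.8,0,0,8,0,0,0],[1,0,0,11,0,0,0]])

```text
time: 24.45
tool_pos: [0.6179, 0.3176, 0.148]
tool_rot: [3.141, 0.001, 2.964]
contact_force: [0.5, 0.7, 0.3]
opening: 0.0732
grip_force: 0.0
```

>>> step_arm(commands=[[0.75,-0.8,-3.5,0,0,0,0.05],[0.75,-1.6,-7,0,0,0,0.1],[0.75,-2.4,-10.5,0,0,0,0.15],[0.75,-3.2,-14,0,0,0,0.2],[0.75,-4,-17.5,0,0,0,0.23]])

```text
time: 24.87
tool_pos: [0.5772, 0.1411, 0.1461]
tool_rot: [3.142, 0.002, -3.086]
contact_force: [0.3, -0.9, 0.5]
opening: 0.069
grip_force: 0.0
```

>>> step_arm(commands=[[0.75,-0.3,-3.5,0,0,0,0],[0.75,-0.6,-7,0,0,0,0],[0.75,-0.8,-11,0,0,0,0],[0.75,-0.8,-11,0,0,0,0],[0.75,-0.8,-11,0,0,0,0]])

```text
time: 25.28
tool_pos: [0.5699, 0.0305, 0.1459]
tool_rot: [-3.142, 0.002, -3.093]
contact_force: [0.1, 0.8, 0.1]
opening: 0.069
grip_force: 0.0
```

>>> step_arm(commands=[[0.75,0,0,0,0,0,0],[0.75,0,0,0,0,0,0]])

```text
time: 25.45
tool_pos: [0.5697, 0.0337, 0.1452]
tool_rot: [3.141, 0.001, -3.088]
contact_force: [0.4, 0.1, -0.3]
opening: 0.069
grip_force: 0.0
```

```bash
python3 caps.py | grep -v "^blue"
```

```text
25.45 [0.56974395 0.03369367 0.145175  ] [ 3.14118538e+00  6.44327421e-04 -3.08821770e+00]
brass [307 125  26  26 486] [319.4 137.3] mean@24 [0.5195 0.0311] circ [0.5196 0.0311] 0.0121
brass [209 127  23  24 392] [219.8 138.3] mean@24 [ 0.5235 -0.0617] circ [ 0.5235 -0.062 ] 0.0118
brass [ 68 183   9  13  91] [ 72.1 188.9] mean@24 [ 0.5816 -0.2622] circ [ 0.5811 -0.2624] 0.0084
brass [209 215  21  22 311] [218.8 225.1] mean@24 [ 0.6107 -0.0657] circ [ 0.6113 -0.0655] 0.0122
brass [427 259  19  47 466] [437.7 282.3] mean@24 [0.6693 0.1726] circ [0.6706 0.1705] 0.0329
brass [193 260  17  46 408] [199.4 282.3] mean@24 [ 0.6837 -0.0953] circ [ 0.6847 -0.0931] 0.0325
brass [ 264  305  260   27 1983] [399.2 321.9] mean@24 [0.729  0.1437] circ [0.735 0.15 ] 0.1729
red [   8   40   95  170 5979] [ 66.1 119.1] mean@24 [ 0.4976 -0.2678] circ [ 0.5085 -0.3091] 0.1274
red [ 296  113   48   48 1156] [319.5 136.6] mean@24 [0.5188 0.0311] circ [0.5189 0.0311] 0.0216
red [ 37 140  14  45 378] [ 43.3 161.6] mean@24 [ 0.548  -0.3144] circ [ 0.5488 -0.3112] 0.0284
red [ 53 147   8  33 136] [ 56.4 162.4] mean@24 [ 0.5491 -0.2863] circ [ 0.55   -0.2897] 0.0201
```

>>> step_arm(commands=[[0.75,-2.5,-0.1,-1,0,0,0],[0.75,-5,-0.2,-3,0,0,0],[0.75,-5,-0.2,-6,0,0,0],[0.75,-5,-0.2,-9,0,0,0],[0.75,-5,-0.2,-9.8,0,0,0]])

```text
time: 25.92
tool_pos: [0.517, 0.032, 0.0434]
tool_rot: [3.141, -0.006, -3.087]
contact_force: [-1.4, 0.4, -0.6]
opening: 0.0692
grip_force: 0.0
```

>>> step_arm(commands=[[0.75,0,0,-1,0,0,0],[0.75,0,0,-2,0,0,0],[0.75,0,0,-3.3,0,0,0],[0.75,0,0,-3.3,0,0,0],[0.75,0,0,-3.3,0,0,0]])

```text
time: 26.33
tool_pos: [0.52, 0.0307, 0.014]
tool_rot: [3.142, 0.0, -3.089]
contact_force: [-0.9, -0.1, -0.7]
opening: 0.069
grip_force: 0.0
```

>>> step_arm(commands=[[0.6,0,0,0,0,0,0],[0.5,0,0,0,0,0,0],[0.4,0,0,0,0,0,0],[0.3,0,0,0,0,0,0],[0.3,0,0,0,0,0,0]])

```text
time: 26.75
tool_pos: [0.5199, 0.0305, 0.0143]
tool_rot: [3.142, 0.001, -3.09]
contact_force: [0.0, -0.0, 3.4]
opening: 0.0435
grip_force: 15.0
```

>>> step_arm(commands=[[0.3,0,0,0,0,0,0],[0.3,0,0,0,0,0,0]])

```text
time: 26.92
tool_pos: [0.5199, 0.0305, 0.0142]
tool_rot: [3.142, 0.001, -3.089]
contact_force: [-1.3, 0.5, 5.8]
opening: 0.0432
grip_force: 15.0
```

>>> step_arm(commands=[[0.3,0,0,0.5,0,0,0],[0.3,0,0,2,0,0,0],[0.3,0,0,5,0,0,0],[0.3,0,0,9,0,0,0],[0.3,0,0,9,0,0,0]])

```text
time: 27.33
tool_pos: [0.5232, 0.0302, 0.1101]
tool_rot: [-3.14, 0.011, -3.089]
contact_force: [1.8, -0.0, 0.4]
opening: 0.0433
grip_force: 15.0
```

>>> step_arm(commands=[[0.3,0.3,-3.4,0,0,0,0],[0.3,0.6,-6.8,0,0,0,0],[0.3,0.9,-10.2,0,0,0,0],[0.3,1.2,-13.6,0,0,0,0],[0.3,1.5,-17,0,0,0,0]])

```text
time: 27.75
tool_pos: [0.5343, -0.141, 0.1037]
tool_rot: [3.142, -0.0, -3.089]
contact_force: [-0.1, 0.4, -1.5]
opening: 0.0432
grip_force: 15.0
```

>>> step_arm(commands=[[0.3,0.3,-3.4,0,0,0,0],[0.3,0.6,-6.8,0,0,0,0],[0.3,0.9,-10.2,0,0,0,0],[0.3,1.2,-13.6,0,0,0,0],[0.3,1.5,-16.6,0,0,0,0]])

```text
time: 28.17
tool_pos: [0.5492, -0.3077, 0.1035]
tool_rot: [-3.142, -0.0, -3.09]
contact_force: [0.2, 0.1, -1.6]
opening: 0.0432
grip_force: 15.0
```

>>> step_arm(commands=[[0.3,0,0,0,0,0,0],[0.3,0,0,-1,0,0,0],[0.3,0,0,-2,0,0,0],[0.3,0,0,-2,0,0,0],[0.3,0,0,-2,0,0,0]])

```text
time: 28.58
tool_pos: [0.5489, -0.3037, 0.0823]
tool_rot: [3.139, -0.003, -3.088]
contact_force: [-0.2, 0.3, -1.0]
opening: 0.0435
grip_force: 15.0
```

```bash
python3 -c "
from h import *
import pickle
o=observe();print(o['tool_pos'],o['tool_rot']);pickle.dump((camera_model('wrist'),o),open('m11','wb'))
save('wrist','w11.png',(120,0,520,300),2)"
```

```text
[ 0.54893882 -0.30365109  0.08233263] [ 3.13931402e+00 -2.51631536e-03 -3.08790866e+00]
```

View pics/w11.png

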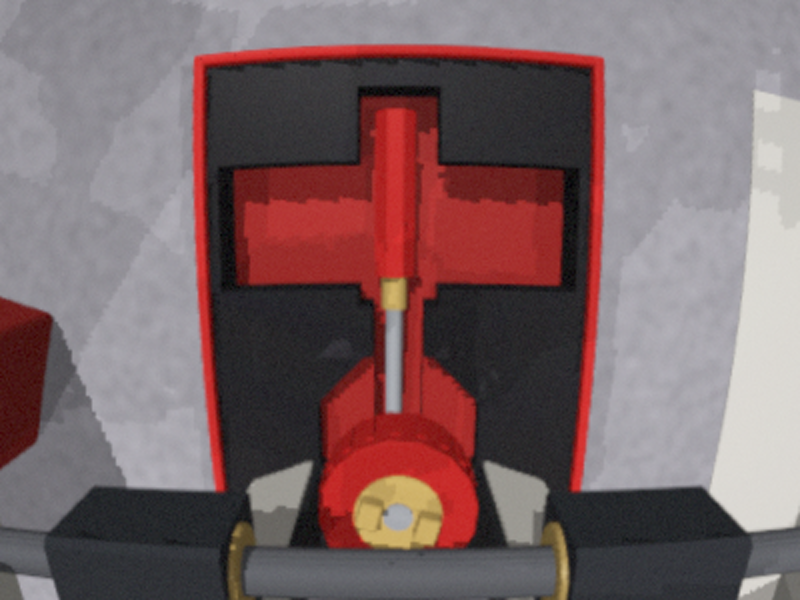

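The red cap is held level at (398,515), in line with the groove at (399,360). Lowering.

>>> step_arm(commands=[[0.3,0,0,-1.5,0,0,0],[0.3,0,0,-3,0,0,0],[0.3,0,0,-3.8,0,0,0],[0.3,0,0,-4.2,0,0,0],[0.3,0,0,-4.2,0,0,0]])

```text
time: 29.05
tool_pos: [0.5494, -0.3049, 0.0411]
tool_rot: [3.141, -0.001, -3.089]
contact_force: [0.0, -0.1, -1.5]
opening: 0.0434
grip_force: 15.0
```

>>> step_arm(commands=[[0.3,0,0,-0.2,0,0,0],[0.3,0,0,-0.3,0,0,0],[0.3,0,0,-0.3,0,0,0],[0.3,0,0,-0.3,0,0,0]])

```text
time: 29.38
tool_pos: [0.5498, -0.3057, 0.0393]
tool_rot: [-3.141, 0.001, -3.089]
contact_force: [-0.2, 0.3, -1.2]
opening: 0.0435
grip_force: 15.0
```

>>> step_arm(commands=[[0.3,0,0,-0.15,0,0,0],[0.3,0,0,-0.3,0,0,0],[0.3,0,0,-0.3,0,0,0]])

```text
time: 29.63
tool_pos: [0.5494, -0.3054, 0.0355]
tool_rot: [3.141, -0.0, -3.089]
contact_force: [0.0, 0.4, -1.4]
opening: 0.0437
grip_force: 15.0
```

>>> step_arm(commands=[[0.3,0,0,-0.15,0,0,0],[0.3,0,0,-0.15,0,0,0],[0.3,0,0,-0.15,0,0,0]])

```text
time: 29.88
tool_pos: [0.5496, -0.3056, 0.0343]
tool_rot: [-3.141, 0.0, -3.089]
contact_force: [-0.3, 0.7, 0.6]
opening: 0.0432
grip_force: 15.0
```

>>> step_arm(commands=[[0.3,0,0,-0.1,0,0,0],[0.3,0,0,-0.1,0,0,0],[0.3,0,0,-0.1,0,0,0]])

```text
time: 30.13
tool_pos: [0.5497, -0.3056, 0.0343]
tool_rot: [-3.141, 0.001, -3.089]
contact_force: [-1.6, 1.4, 6.6]
opening: 0.0434
grip_force: 15.0
```

>>> step_arm(commands=[[0.3,0,0,0.1,0,0,0],[0.55,0,0,0.1,0,0,0],[0.65,0,0,0.1,0,0,0],[0.7,0,0,0.1,0,0,0],[0.7,0,0,0.1,0,0,0]])

```text
time: 30.55
tool_pos: [0.5495, -0.3055, 0.034]
tool_rot: [3.141, -0.0, -3.089]
contact_force: [-0.4, -0.7, -0.1]
opening: 0.0629
grip_force: 0.0
```

>>> step_arm(commands=[[0.7,0,0,0.3,0,0,0],[0.7,0,0,1.5,0,0,0],[0.7,0,0,4,0,0,0],[0.7,0,0,8,0,0,0],[0.7,0,0,12,0,0,0]])

```text
time: 30.97
tool_pos: [0.5489, -0.3051, 0.1556]
tool_rot: [3.14, -0.002, -3.089]
contact_force: [1.2, -0.6, -0.4]
opening: 0.064
grip_force: 0.0
```

>>> step_arm(commands=[[0.7,2,3.5,2,0,0,0],[0.7,4,7,4,0,0,0],[0.7,6,10.5,6,0,0,0],[0.7,8,14,8,0,0,0],[0.7,8,17,8,0,0,0]])

```text
time: 31.38
tool_pos: [0.6322, -0.1352, 0.2386]
tool_rot: [-3.139, 0.007, -3.09]
contact_force: [-0.6, 0.5, 0.8]
opening: 0.064
grip_force: 0.0
```

>>> step_arm(commands=[[0.7,0,3.5,0,0,0,0],[0.7,0,7,0,0,0,0],[0.7,0,10,0,0,0,0],[0.7,0,12,0,0,0,0],[0.7,0,12,0,0,0,0]])

```text
time: 31.8
tool_pos: [0.6294, -0.011, 0.2357]
tool_rot: [3.14, 0.001, -3.085]
contact_force: [-1.5, -0.3, 1.0]
opening: 0.0639
grip_force: 0.0
```

>>> step_arm(commands=[[0.7,0,0,0,0,0,0],[0.7,0,0,0,0,0,0],[0.7,0,0,0,0,0,0]])

```text
time: 32.05
tool_pos: [0.6296, -0.0168, 0.2346]
tool_rot: [-3.141, 0.0, -3.091]
contact_force: [0.7, -0.3, -0.3]
opening: 0.0642
grip_force: 0.0
```

```bash
python3 -c "
from h import *
import pickle
o=observe();print(o['time'],o['tool_pos'],o['tool_rot']);pickle.dump((camera_model('wrist'),o),open('m12','wb'))
save('wrist','w12.png',None,1.25)"
```

```text
32.05 [ 0.62959368 -0.0168279   0.23459158] [-3.14123502e+00  3.31614032e-04 -3.09076098e+00]
```

View pics/w12.png

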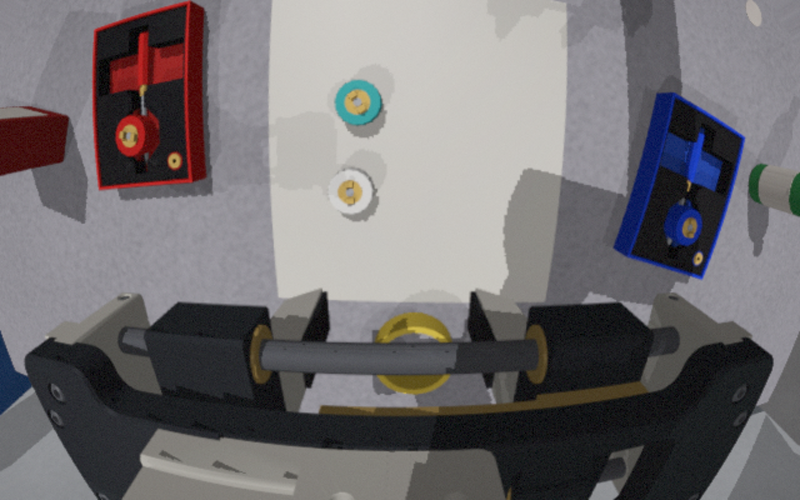

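Both needles and caps sit in their own trays: red cap at (135,135), blue cap at (685,226). Tin, bottle and tape look untouched.

```bash
python3 -c "
from cell import *
print(hand_in())"
```

```text
the job is handed in; nothing more can be done
None
```

I placed both needles and both caps in the trays of their own colour and handed the job in after about 32 s of robot time; the hand-in did not report a result. In the last picture everything looked seated, and the tin, bottle and tape had not visibly moved. My first grip on the blue needle slipped before it was lifted, so I picked it up again from lower down.

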